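Refill the laundry's tablet dispenser

ROBOT

A 7-joint arm with a two-finger parallel gripper is mounted at the origin on the work surface. World frame = base frame: x ahead of the robot, y to its left, z up, the work surface at z = 0. Lengths are in m, angles in rad, forces in N, time in s.
With the tool pointing down it reaches from about 0.4 to 0.85 m from the base axis. Payload 4.5 kg.
Tool frame: the origin (TCP) lies between the finger pads; the fingertips stand r.tip_reach ahead of it and the grasp point (between the pads) lies 3 mm ahead of it (r.tip_reach is the distance from the TCP to the fingertips, in m); z points along the fingers, y is the line along which they close (so a half turn about z gives the same grasp; the last joint's range is limited). The gripper opens to 88 mm and grips with 3 to 60 N. Pads are 18 mm wide; open, the fingers measure 123 mm over their backs; the gripper's body (75 mm by 187 mm) begins 45 mm behind the grasp point.
Start: joints at [-1.126, 0.689, -0.195, 1.565, 0.157, 0.902, -0.215], TCP at [0.25, 0.573, 0.261] pointing down, gripper open.
Joint ranges: [-3.01, 3.01], [-0.46, 2.08], [-1.47, 1.51], [0.13, 2.56], [-1, 4.14], [0.04, 2.09], [-2.66, 2.66]. Speed limits (rad/s): [2.57, 2.57, 3.14, 3.14, 3.14, 3.14, 3.14].

INTERFACE

Orientations are given as a unit quaternion [x, y, z, w].
In Python, from plant import r gives the robot as it stands.
- The arm moves only by the tool step_arm, never from a script. Its argument "motion" is a list of rows, each an object with "dp": the shift along the tool's x, y, z in mm, a list of three; "twist": the turn, a rotation vector about the tool's x, y, z in rad, a list of three; "hand": the opening, from -1 (shut) to 1 (fully open). In form: [{"dp": [dx, dy, dz], "twist": [rx, ry, rz], "hand": hand}, ...]. A call has 1 to 5 rows; each row is the pose to reach, as a shift and turn from the pose commanded when the call began, along the tool's axes at that moment; what a row does not reach only later rows make up. A row lasts 1/8 s, in which the tool goes at most 62.5 mm and 10.7 degrees, less where a joint would pass 70% of its speed; a pose out of reach is approached as far as the arm can. A call with a gripper value outside its range is refused whole. The fingers move at their own pace and stop on an object; "force" is the grip in N (left out, the last holds). Time passes only in rows, so rows that repeat a pose let the fingers close. It gives the time, the measured TCP pose, the force, the opening and the grip force at its end, in the units of the state.
- r.get_state(): the state, without advancing time (a new reading comes with each control period).
- r.snapshot(name): name is "scene" or "top"; returns a dict with "pixels" (400x640x3 uint8, red, green, blue), "depth" (400x640 float32, m along the optical axis (not along the pixel's ray), 0 where there is no reading), "fx", "fy", "cx", "cy" (pixels), "D" ([k1, k2, p1, p2, k3] as OpenCV has them; the pictures are not rectified), "xyz" and "orientation" of the camera in the world. Camera axes: x right, y down, z forward; pixel columns grow to the right and rows downward; lengths in m; the calibration is good to about 2 mm. A picture is of the moment at which its call begins.
- r.finish_job(): hands the job in; it is judged then, once.
Trained networks look in the newest picture that a camera, given by its name, has taken for a name from the list of things; names that differ only in an ending like _2 or _b are one class to them, and where a whole thing is asked for, a point or a joint stands for the part that bears it (a point fixed in the world has none). Each returns a list of dicts, best first, with "score" (0 to 1); they miss things now and then, are a little off and sometimes report something else, mostly with a low value. They report only what shows in the picture. A call takes as long as a camera call. They do not tell look-alikes from the thing itself.
- r.search_frame(camera, thing): "at" ([x, y, z] in m, in the coordinates of the camera as it stood for that picture, good to about 4 mm: the middle of the surface that is visible of it).
The state is a dict: "clock": time; "q": joint angles; "qd": joint speeds; "joint_torque": joint torques, N m; "tool_pos": TCP position; "eef_rot": TCP orientation; "contact_force": force on the tool from outside, world axes, zero at the start; "moment": the same for the moment, N m; "opening": opening from 0.0 (shut) to 1.0 (fully open); "finger_force": force on a finger pad.
Only numpy, scipy, OpenCV 4.12 (cv2) and the standard library are available. Lean on these libraries where they do the work, as an engineer would, in place of code of your own. Each camera call takes 0.05 s, during which the arm holds its last target. There are 200 camera calls.

TASK

Refill the tablet dispenser. First slip the flat scraper's blade into the slot under the cover's front edge, prise the cover up with it until it stands wide open, and lay the scraper back on its mat. Then gather every loose detergent tablet from the worktop into the dosing cup with those already in it, pour the whole cupful into the dispenser, stand the cup back upright on the middle of its coaster and shut the cover fully; leave the other things where they are.

Things in the scene. Friction and masses are not known exactly. Their poses are not given: they have to be found in the camera images.
- dispenser: Tablet dispenser: grey open-topped plastic box fixed to the worktop, 120 mm (its x) by 160 mm (its y) by 80 mm high, walls and floor 5 mm. Origin: centre of its underside; z up; its -x face is the front. The top is closed by the hinged cover. A slot 12 mm high and 110 mm wide is left open between the front wall's top (68 mm up) and the closed cover's underside (80 mm up).
- slot (a point): Middle of that slot, on the dispenser's front face, 74 mm above the dispenser's underside. The blade goes in along the dispenser's +x.
- cover (a joint): Angle of the dispenser's flat metal cover (120 x 160 x 8 mm, 0.12 kg, no handle): 0 = closed flat on the box, grows as its front edge rises, 1.57 = upright, stop at 1.85. A stiff hinge (about 0.12 N m of friction) keeps it wherever it is left, so it must also be pushed all the way shut; nothing latches.
- cover_hinge (a point): Middle of the cover's hinge line, at the dispenser's rear top edge (60 mm behind its centre, 80 mm up); the line runs along the dispenser's y.
- cover_edge (a point): Middle of the free front edge of the cover's underside, 120 mm from the hinge; moves with the cover.
- scraper: Flat scraper, 200 mm long, 0.12 kg: wooden handle 110 x 22 x 24 mm high (its x from -100 to +10 mm) and a steel blade 45 mm wide and 3 mm thick (x from +10 to +100 mm, its mid-plane 13 mm above the underside). Origin: middle of the length, at the handle's underside; +x towards the blade's end, z up as it lies. Its balance point is at about x = -16 mm. It starts lying on the mat.
- scraper_tip (a point): Middle of the blade's end edge.
- mat: Black rubber mat fixed to the worktop, 260 (its x) x 100 x 3 mm: the scraper's place. Origin: centre of its underside, top 3 mm higher.
- cup: Blue plastic dosing cup, open-topped, 0.12 kg empty, 90 mm high, round: outer diameter 62 mm at the foot, 68 mm at 70 mm up, then flaring to 82 mm at the rim; wall 3 mm, floor 5 mm. Origin: centre of its underside; z up through the mouth. Starts upright on the coaster with two tablets in it.
- cup_rim (a point): Centre of the cup's mouth, 90 mm above its underside.
- coaster: Round cork coaster fixed to the worktop, 100 mm across, 4 mm thick: the cup's place. Origin: centre of its underside.
- tablet1: Detergent tablet, dull blue-green solid block 25 (x) x 20 (y) x 16 (z) mm, 15 g, origin at its centre; starts inside the cup.
- tablet2: Detergent tablet, dull blue-green solid block 25 (x) x 20 (y) x 16 (z) mm, 15 g, origin at its centre; starts inside the cup.
- tablet3: Detergent tablet, dull blue-green solid block 25 (x) x 20 (y) x 16 (z) mm, 15 g, origin at its centre; starts lying loose on the worktop in front of the dispenser, or is absent.
- tablet4: Detergent tablet, dull blue-green solid block 25 (x) x 20 (y) x 16 (z) mm, 15 g, origin at its centre; starts lying loose on the worktop in front of the dispenser, or is absent.
- tablet5: Detergent tablet, dull blue-green solid block 25 (x) x 20 (y) x 16 (z) mm, 15 g, origin at its centre; starts lying loose on the worktop in front of the dispenser, or is absent.
- tablet6: Detergent tablet, dull blue-green solid block 25 (x) x 20 (y) x 16 (z) mm, 15 g, origin at its centre; starts lying loose on the worktop in front of the dispenser, or is absent.
- soap_bar: Bystander, leave alone: tan soap bar 75 x 50 x 24 mm, lying to the right of the dispenser. Origin: centre of its underside.
- lint_brush: Bystander, leave alone: wooden-handled brush lying at the right, outside the mat and the coaster. Origin: centre of its underside.
Mind the look-alikes: they are no part of the job. Of the things that look like the cup, take the one that is farthest from the robot's base at the start.

How it is judged:
By the outcome, as a careful person would: the job done as asked, in the order asked, and still so for the second after the job is handed in, with the robot touching nothing.
Of tablet3, tablet4, tablet5, tablet6 only 2 to 4 are there at a start; the rules pass over those that are not, and their reading is None.
At some moment in a run one of tablet3, tablet4, tablet5, tablet6, scraper may be knocked a few centimetres aside while the robot is not near it.
It also fails if it takes over 210 s, if anything falls off the work surface, if the arm or the gripper's body presses on something with over 40 N, if the wrist force passes 120 N, or if a joint passes its speed limit or range.

## Working session

There is one attempt and no reset: what is moved stays moved. The work goes in short steps, Python scripts to look and compute and a tool call to move; the robot and the scene stay as the last step left them, time stands still between calls to the robot, and variables do not carry over. Pictures are saved under pics/ and viewed, at most 14 in all, crops included, and the job is handed in when it is done.

Besides the shell and the picture viewer there is one more tool, called after "Request:" as name([rows], argument=value, ...), one row to a line, values as JSON. step_arm: Moves the arm, as the interface text tells. Its arguments: {"type":"object","properties":{"motion":{"type":"array"},"force":{"type":"number"}},"required":["motion"]}

```bash
ls; mkdir -p pics; cat > h.py <<'E'
import numpy as np, cv2
from scipy.spatial.transform import Rotation as R
from plant import r
def snap(n,f=None):
    s=r.snapshot(n)
    if f: cv2.imwrite('pics/'+f+'.png',s['pixels'][:,:,::-1])
    return s
def c2w(s,p): return R.from_quat(s['orientation']).apply(p)+np.array(s['xyz'])
def pix(s,u,v,d=None):
    K=np.array([[s['fx'],0,s['cx']],[0,s['fy'],s['cy']],[0,0,1]])
    xy=cv2.undistortPoints(np.array([[[u,v]]],float),K,np.array(s['D']))[0,0]
    if d is None: d=s['depth'][int(round(v)),int(round(u))]
    return c2w(s,np.array([xy[0]*d,xy[1]*d,d]))
def cloud(s):
    K=np.array([[s['fx'],0,s['cx']],[0,s['fy'],s['cy']],[0,0,1]])
    g=np.stack(np.meshgrid(np.arange(640),np.arange(400)),-1).reshape(-1,1,2).astype(float)
    xy=cv2.undistortPoints(g,K,np.array(s['D']))[:,0]
    d=s['depth'].reshape(-1,1)
    P=c2w(s,np.hstack([xy*d,d])); P[d[:,0]==0]=np.nan
    return P.reshape(400,640,3)
def find(s,cam,t,n=8):
    return [(round(x['score'],2),c2w(s,x['at']).round(3)) for x in r.search_frame(cam,t)[:n]]
E
python3 - <<'E'
from h import *
np.set_printoptions(suppress=True,precision=4)
st=r.get_state();print(st,r.tip_reach)
for c in ['scene','top']:
    s=snap(c,c+'0'); print(c,s['xyz'],s['orientation'],s['fx'],s['D'])
    for t in ['dispenser','cover','scraper','scraper_tip','mat','cup','cup_rim','coaster','tablet1','soap_bar','lint_brush','slot','cover_edge']:
        print(t,*[(a,b.tolist()) for a,b in find(s,c,t)])
E
```

```text
pics
{'clock': 0.0, 'q': array([-1.1262,  0.69  , -0.1945,  1.5663,  0.1573,  0.9026, -0.2151]), 'qd': array([ 0.0001, -0.0004, -0.0002, -0.0011, -0.0007, -0.0004, -0.0005]), 'joint_torque': array([  0.0003, -52.7569,  -1.2665, -15.3429,  -0.0526,   0.0066,
         0.0002]), 'tool_pos': array([0.2494, 0.5724, 0.2599]), 'eef_rot': array([ 0.2039,  0.979 , -0.0009, -0.0001]), 'contact_force': array([ 0.3545, -0.7079, -0.4781]), 'moment': array([-0.0045,  0.0101, -0.0003]), 'finger_force': 0.0, 'opening': 0.9992600040348314} 0.022
scene [ 1.0682 -0.1795  0.8057] [ 0.7397  0.5901 -0.2031 -0.2517] 386.20934797673084 [-0.0763  0.      0.      0.      0.    ]
dispenser (0.88, [0.652, 0.013, 0.089])
cover (0.56, [0.635, 0.015, 0.088]) (0.36, [0.531, -0.269, 0.003])
scraper (0.86, [0.538, 0.257, 0.016])
scraper_tip (0.65, [0.536, 0.255, 0.021]) (0.43, [0.636, 0.014, 0.087])
mat (0.78, [0.548, 0.248, 0.002])
cup (0.87, [0.329, -0.337, 0.056]) (0.83, [0.354, -0.223, 0.061]) (0.79, [0.498, -0.277, 0.065]) (0.59, [0.436, -0.111, 0.057])
cup_rim (0.96, [0.498, -0.282, 0.068]) (0.83, [0.441, -0.11
[... 793 characters left out ...]
up (0.8, [0.323, -0.353, 0.047]) (0.79, [0.519, -0.288, 0.069]) (0.68, [0.46, -0.113, 0.051]) (0.57, [0.356, -0.232, 0.051])
cup_rim (0.69, [0.319, -0.349, 0.049]) (0.68, [0.461, -0.111, 0.046]) (0.63, [0.357, -0.235, 0.052]) (0.59, [0.52, -0.288, 0.063])
coaster (0.96, [0.487, -0.256, 0.004]) (0.73, [0.626, 0.016, 0.087]) (0.43, [0.695, -0.243, 0.022])
tablet1 (0.65, [0.455, 0.143, 0.018]) (0.6, [0.442, 0.047, 0.017]) (0.49, [0.52, -0.284, 0.022]) (0.48, [0.506, -0.267, 0.027])
soap_bar (0.92, [0.697, -0.243, 0.023])
lint_brush (0.62, [0.54, -0.436, 0.021])
slot (0.75, [0.508, 0.258, 0.003]) (0.64, [0.614, 0.019, 0.087])
cover_edge (0.76, [0.629, 0.014, 0.091]) (0.39, [0.487, -0.254, -0.0])
```

View pics/scene0.png

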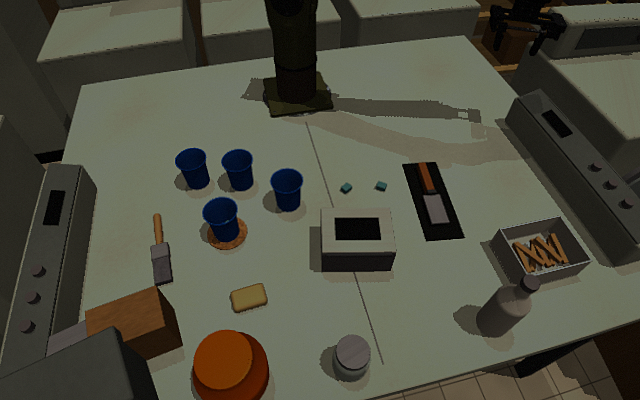

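View pics/top0.png

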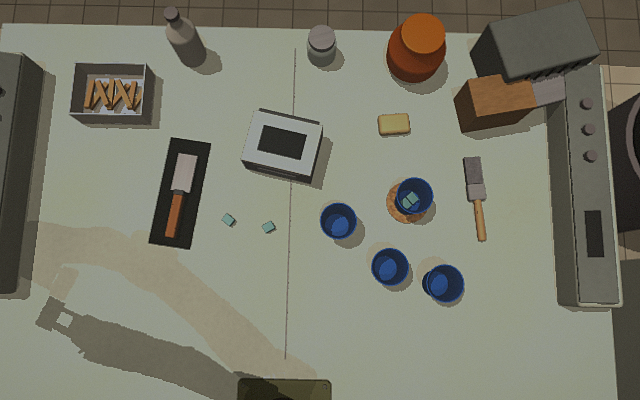

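Scene picture: dispenser (355,240), mat with scraper (430,195) blade toward +x, two loose tablets (346,187), (381,185), four blue cups. Top picture: the cup on the coaster (413,195) holds the tablets and is farthest from the base; loose tablets at (229,219), (268,227).

```bash
cat >> h.py <<'E'
def rect(P):
    P=P[:,:2].astype(np.float32)
    (c,wh,a)=cv2.minAreaRect(P*1000)
    if wh[0]<wh[1]: wh=wh[::-1];a+=90
    return np.round(c,1),np.round(wh,1),round((a+90)%180-90,1)   # centre mm, long/short, long-axis yaw deg
def both(*cams):
    o=[]
    for c in cams or ('scene','top'):
        s=snap(c); o.append((c,s,cloud(s),s['pixels'].astype(int)))
    return o
def near(C,x,y,rad,z0,z1):
    return (np.hypot(C[...,0]-x,C[...,1]-y)<rad)&(C[...,2]>z0)&(C[...,2]<z1)
E
python3 - <<'E'
from h import *
for c,s,C,I in both():
    print('==',c)
    m=near(C,.63,.015,.13,.08,.1); print('cover',rect(C[m]),np.median(C[m][:,2]))
    sat=I.max(-1)-I.min(-1); dark=I.max(-1)<45
    reg=near(C,.52,.255,.17,-.005,.05)
    m=reg&dark&(C[...,2]<.012)
    m=cv2.morphologyEx(m.astype(np.uint8),cv2.MORPH_OPEN,np.ones((3,3)))>0; print('mat',rect(C[m]),np.median(C[m][:,2]))
    m=reg&(C[...,2]>.009); 
    hd=m&(I[...,0]>I[...,2]+40); bl=m&(sat<30)&(I.max(-1)>60)
    for n,k in(('handle',hd),('blade',bl)):
        k=cv2.morphologyEx(k.astype(np.uint8),cv2.MORPH_OPEN,np.ones((2,2)))>0
        print(n,k.sum(),rect(C[k]),np.median(C[k][:,2]))
    for x,y in((.442,.048),(.457,.142)):
        m=near(C,x,y,.03,.011,.03); print('tab',m.sum(),rect(C[m]),np.median(C[m][:,2]))
    m=near(C,.52,-.288,.07,.088,.105); 
    p=C[m][:,:2]*1000; print('rim',m.sum(),cv2.minEnclosingCircle(p.astype(np.float32)),np.median(C[m][:,2]))
    co=near(C,.5,-.27,.09,-.003,.01)&(I[...,0]>I[...,2]+40)
    print('coaster',co.sum(),cv2.minEnclosingCircle((C[co][:,:2]*1000).astype(np.float32)),np.median(C[co][:,2]))
    m=near(C,.55,-.44,.13,.012,.06); print('brush',rect(C[m]),C[m][:,2].max())
    # other tablet-coloured pixels on the worktop
    t=(I[...,1]>I[...,0]+20)&(I[...,2]>I[...,0]+10)&(abs(I[...,1]-I[...,2])<35)
    n,l,stt,ce=cv2.connectedComponentsWithStats(t.astype(np.uint8))
    print('teal',[(C[l==i].mean(0).round(3).tolist(),int(stt[i,4])) for i in range(1,n) if stt[i,4]>25])
E
```

```text
== scene
cover (array([627.8,  16. ]), array([160.4, 131.2]), 76.7) 0.0900476760542257
mat (array([520.8, 262. ]), array([263.1, 102.4]), -7.5) 0.003761183366975507
handle 197 (array([453.4, 265.2]), array([119.9,  25.6]), -22.0) nan
blade 456 (array([569.6, 254.1]), array([84.7, 51.8]), -8.3) nan
tab 68 (array([441.5,  46.4]), array([26.1, 21.8]), -57.5) 0.016753487990146587
tab 54 (array([457.7, 140.5]), array([25. , 19.2]), 55.8) 0.01570286140527699
rim 257 ((508.052490234375, -277.2469787597656), 42.147865295410156) 0.0936795976080731
coaster 392 ((509.2902526855469, -276.8882141113281), 49.92085647583008) 0.005472327524499998
brush (array([ 521.6, -440.7]), array([201.4,  41.6]), 4.6) 0.024212058580077356
teal [([0.457, 0.142, 0.015], 48), ([0.444, 0.047, 0.017], 47)]
== top
cover (array([628.8,  16.5]), array([160.7, 129.1]), 77.9) 0.08742563354873978
mat (array([523.3, 260.1]), array([258.5,  99.3]), -7.8) 0.0015992130233517532
handle 405 (array([461.7, 264.1]), array([99.5, 22.5]), -10.3) 0.02485011454355801
blade 752 (array([561.6, 251.3]), array([101.7,  45.6]), -8.6) nan
tab 88 (array([443.4,  47.3]), array([24.7, 19.6]), -62.1) 0.014119641356271861
tab 85 (array([457.6, 141. ]), array([25.6, 19.5]), 49.1) 0.014431324722720351
rim 216 ((510.79425048828125, -277.50421142578125), 40.86860275268555) 0.09238135434058259
coaster 442 ((510.8907775878906, -277.75311279296875), 49.73900604248047) 0.002883175865577514
brush (array([ 522.3, -441.2]), array([200.3,  43.7]), 5.3) 0.025733996359692757
teal [([nan, nan, nan], 146), ([0.458, 0.141, 0.014], 81), ([0.443, 0.047, 0.014], 82)]
```

```bash
cat >> h.py <<'E'
def down(yaw):  # tool z down, tool x at yaw (deg)
    c,s_=np.cos(np.radians(yaw)),np.sin(np.radians(yaw)); x=np.array([c,s_,0]); z=np.array([0,0,-1.])
    return R.from_matrix(np.stack([x,np.cross(z,x),z],1))
def frame(x,z):
    z=np.array(z,float);z/=np.linalg.norm(z);x=np.array(x,float);x-=z*(x@z);x/=np.linalg.norm(x)
    return R.from_matrix(np.stack([x,np.cross(z,x),z],1))
def plan(wps):
    st=r.get_state(); p=np.array(st['tool_pos']);q=R.from_quat(st['eef_rot'])
    print('t',round(st['clock'],2),'pos',p.round(4),'F',np.round(st['contact_force'],1),'open',round(st['opening'],3),'q',np.round(st['q'],2))
    for n,(tp,tq) in enumerate(wps):
        tp=np.array(tp,float); tq=q if tq is None else tq
        dp=q.inv().apply(tp-p)*1000; tw=(q.inv()*tq).as_rotvec()
        print(n,'dp',dp.round(1).tolist(),'tw',tw.round(3).tolist(),'rows',round(max(np.linalg.norm(dp)/62.5,np.degrees(np.linalg.norm(tw))/10.7),1))
        p,q=tp,tq
E
python3 - <<'E'
from h import *
D=down(172)
plan([((.40,.38,.2),D),((.499,.2595,.1),D),((.499,.2595,.029),D)])
E
```

```text
t 1.5 pos [0.2496 0.573  0.2607] F [-0.1  0.3  0.9] open 1.001 q [-1.13  0.69 -0.19  1.57  0.16  0.9  -0.22]
0 dp [-215.0, -116.9, 60.7] tw [0.0, 0.0, -0.271] rows 4.0
1 dp [-114.8, -105.5, 100.0] tw [0.0, 0.0, 0.0] rows 3.0
2 dp [0.0, 0.0, 71.0] tw [0.0, 0.0, 0.0] rows 1.1
```

Request:
step_arm([
  {"dp": [-215, -117, 61], "twist": [0, 0, -0.27], "hand": 1},
  {"dp": [-215, -117, 61], "twist": [0, 0, -0.27], "hand": 1},
  {"dp": [-215, -117, 61], "twist": [0, 0, -0.27], "hand": 1},
  {"dp": [-215, -117, 61], "twist": [0, 0, -0.27], "hand": 1},
  {"dp": [-215, -117, 61], "twist": [0, 0, -0.27], "hand": 1},
])

```text
clock: 2.12
tool_pos: [0.4038, 0.3735, 0.1985]
eef_rot: [0.075, 0.997, -0.003, 0.0]
contact_force: [-0.4, 0.6, 0.9]
opening: 0.995
finger_force: 0.0
```

Request:
step_arm([
  {"dp": [-115, -105, 100], "twist": [0, 0, 0], "hand": 0},
  {"dp": [-115, -105, 100], "twist": [0, 0, 0], "hand": 0},
  {"dp": [-115, -105, 100], "twist": [0, 0, 0], "hand": 0},
  {"dp": [-115, -105, 100], "twist": [0, 0, 0], "hand": 0},
  {"dp": [-115, -105, 100], "twist": [0, 0, 0], "hand": 0},
])

```text
clock: 2.75
tool_pos: [0.4986, 0.2618, 0.1]
eef_rot: [0.07, 0.998, 0.001, -0.0]
contact_force: [-0.3, 2.0, -1.1]
opening: 0.503
finger_force: 0.0
```

```bash
python3 - <<'E'
from h import *
D=down(172)
s=snap('top','top1')
plan([((.499,.2595,.029),D)])
print(np.round(r.get_state()['eef_rot'],4),D.as_quat().round(4))
E
```

```text
t 2.8 pos [0.4984 0.2626 0.1005] F [-0.2  0.1  0.3] open 0.5 q [-0.43  0.85 -0.24  1.87  0.4   0.46  0.48]
0 dp [-1.0, -3.2, 71.5] tw [0.003, 0.0, 0.002] rows 1.1
[6.900e-02 9.976e-01 1.400e-03 1.000e-04] [0.0698 0.9976 0.     0.    ]
```

Request:
step_arm([
  {"dp": [-1, -3, 35], "twist": [0, 0, 0], "hand": 0},
  {"dp": [-1, -3, 60], "twist": [0, 0, 0], "hand": 0},
  {"dp": [-1, -3, 71], "twist": [0, 0, 0], "hand": 0},
  {"dp": [-1, -3, 71], "twist": [0, 0, 0], "hand": 0},
])

```text
clock: 3.3
tool_pos: [0.4991, 0.2581, 0.029]
eef_rot: [0.069, 0.998, 0.0, -0.0]
contact_force: [0.1, 0.2, 0.3]
opening: 0.502
finger_force: 0.0
```

Request:
step_arm([
  {"dp": [0, 0, 0], "twist": [0, 0, 0], "hand": -1},
  {"dp": [0, 0, 0], "twist": [0, 0, 0], "hand": -1},
  {"dp": [0, 0, 0], "twist": [0, 0, 0], "hand": -1},
  {"dp": [0, 0, 0], "twist": [0, 0, 0], "hand": -1},
  {"dp": [0, 0, 0], "twist": [0, 0, 0], "hand": -1},
], force=60)

```text
clock: 3.92
tool_pos: [0.5004, 0.2577, 0.0297]
eef_rot: [0.07, 0.998, 0.001, 0.001]
contact_force: [0.2, 0.8, 6.4]
opening: 0.243
finger_force: 59.9
```

Request:
step_arm([
  {"dp": [0, 0, -40], "twist": [0, 0, 0], "hand": -1},
  {"dp": [0, 0, -80], "twist": [0, 0, 0], "hand": -1},
  {"dp": [0, 0, -120], "twist": [0, 0, 0], "hand": -1},
  {"dp": [0, 0, -120], "twist": [0, 0, 0], "hand": -1},
])

```text
clock: 4.42
tool_pos: [0.5011, 0.2572, 0.1513]
eef_rot: [0.071, 0.997, 0.001, 0.002]
contact_force: [0.1, -0.7, -0.4]
opening: 0.246
finger_force: 59.9
```

```bash
python3 - <<'E'
from h import *
plan([])
s=snap('top'); s2=snap('scene')
cv2.imwrite('pics/lift.png',np.hstack([s['pixels'][80:280,100:340],s2['pixels'][100:300,300:540]])[:,:,::-1])
for S,c in((s,'top'),(s2,'scene')): print(find(S,c,'scraper_tip'),find(S,c,'scraper'))
E
```

```text
t 4.42 pos [0.5011 0.2572 0.1513] F [ 0.1 -0.7 -0.4] open 0.246 q [-0.39  0.77 -0.29  1.85  0.38  0.57  0.51]
[(0.6, array([0.57 , 0.252, 0.139])), (0.53, array([0.456, 0.144, 0.015]))] [(0.59, array([0.573, 0.254, 0.138]))]
[(0.8, array([0.563, 0.244, 0.138]))] [(0.65, array([0.563, 0.245, 0.138]))]
```

View pics/lift.png

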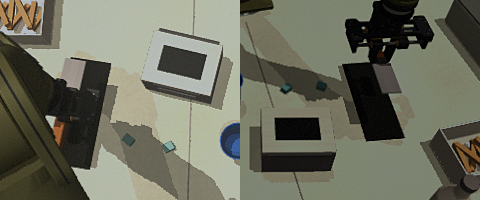

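```bash
python3 - <<'E'
from h import *
for c,s,C,I in both():
    for z0,z1 in((.085,.093),):
        m=near(C,.63,.015,.13,z0,z1)
        m=cv2.morphologyEx(m.astype(np.uint8),cv2.MORPH_OPEN,np.ones((5,5)))>0; print(c,'cover',m.sum(),rect(C[m]),np.nanmedian(C[m][:,2]))
    b=near(C,.57,.25,.08,.128,.147)&(I.max(-1)>60)
    d=np.array([np.cos(np.radians(-8)),np.sin(np.radians(-8))])
    P=C[b]; a=P[:,:2]@d; print('blade',rect(P),'tip along',np.percentile(a,[99,100]),'lat',np.percentile(P[:,:2]@[-d[1],d[0]],[2,98]), 'z near tip/mid',np.median(P[a>a.max()-.02,2]),np.median(P[a<a.max()-.05,2]))
    t=np.array([.5011,.2572]);print('tcp',t@d,t@[-d[1],d[0]])
E
```

```text
scene cover 3316 (array([627.1,  15.9]), array([160.2, 129.6]), 76.9) 0.0901076994554425
blade (array([559.9, 246.7]), array([99.1, 45.7]), -8.8) tip along [0.56897751 0.56996598] lat [0.3001229  0.34347449] z near tip/mid 0.13481797635443926 0.13530411957926258
tcp 0.46042800767947206 0.3244365881714207
top cover 1184 (array([639.3,  15.2]), array([143.6, 115.8]), 65.8) 0.08807223578167933
blade (array([577.8, 244.5]), array([63.7, 48. ]), -8.8) tip along [0.56922817 0.57009734] lat [0.29983773 0.34354318] z near tip/mid 0.13344863238108995 0.13405795061443104
tcp 0.46042800767947206 0.3244365881714207
```

```bash
python3 - <<'E'
from h import *
u=np.array([np.cos(np.radians(-12.8)),np.sin(np.radians(-12.8))]);v=np.array([-u[1],u[0]])
for c,s,C,I in both():
    A=C[...,:2]@u;B=C[...,:2]@v
    m0=(abs(B-(np.array([.628,.016])@v))<.06)&(abs(A-.61)<.12)
    for z in (.02,.04,.06,.0845,.0885):
        m=m0&(abs(C[...,2]-z)<(.008 if z<.08 else .002)); 
        if m.sum()>5: print(c,z,m.sum(),(np.percentile(A[m],[1,10,50,90,99])*1000).round(1))
print(np.array([.628,.016])@u)
E
```

```text
scene 0.02 171 [662.1 662.7 663.7 664.7 665.1]
scene 0.04 180 [661.9 662.6 663.6 664.4 664.9]
scene 0.06 197 [661.7 662.7 663.6 664.6 665.5]
scene 0.0845 65 [556.7 668.9 671.1 672.  672.3]
scene 0.0885 1513 [544.8 556.6 620.  664.8 671.6]
top 0.02 46 [543.4 543.7 544.4 546.2 547. ]
top 0.04 79 [543.3 543.6 544.3 546.2 546.5]
top 0.06 120 [543.2 545.2 546.3 548.4 549.4]
top 0.0845 883 [546.  552.8 608.3 663.  672.4]
top 0.0885 1813 [547.1 559.2 607.6 658.6 670.7]
0.6088490185419823
```

```bash
cat >> h.py <<'E'
u=np.array([np.cos(np.radians(-12.8)),np.sin(np.radians(-12.8))]);v=np.array([-u[1],u[0]])
def AB(a,b,z): return np.r_[a*u+b*v,z]
E
python3 - <<'E'
from h import *
D=down(180-12.8)
plan([(AB(.405,.157,.151),D),(AB(.405,.157,.0885),D)])
E
```

```text
t 4.92 pos [0.4994 0.2566 0.1481] F [-0.2  0.4 -0.7] open 0.243 q [-0.39  0.78 -0.29  1.85  0.38  0.57  0.51]
0 dp [41.9, -201.1, -2.7] tw [-0.001, -0.001, 0.083] rows 3.3
1 dp [0.0, 0.0, 62.5] tw [0.0, 0.0, 0.0] rows 1.0
```

Request:
step_arm([
  {"dp": [10, -50, -3], "twist": [0, 0, 0.08], "hand": -1},
  {"dp": [21, -100, -3], "twist": [0, 0, 0.08], "hand": -1},
  {"dp": [32, -150, -3], "twist": [0, 0, 0.08], "hand": -1},
  {"dp": [42, -201, -3], "twist": [0, 0, 0.083], "hand": -1},
  {"dp": [42, -201, -3], "twist": [0, 0, 0.083], "hand": -1},
])

```text
clock: 5.55
tool_pos: [0.4277, 0.059, 0.1516]
eef_rot: [0.115, 0.993, -0.002, -0.002]
contact_force: [-0.6, 0.1, -1.1]
opening: 0.24
finger_force: 59.9
```

Request:
step_arm([
  {"dp": [0, 0, 30], "twist": [0, 0, 0], "hand": -1},
  {"dp": [0, 0, 63], "twist": [0, 0, 0], "hand": -1},
  {"dp": [0, 0, 63], "twist": [0, 0, 0], "hand": -1},
  {"dp": [0, 0, 63], "twist": [0, 0, 0], "hand": -1},
])

```text
clock: 6.05
tool_pos: [0.4304, 0.0644, 0.0892]
eef_rot: [0.111, 0.994, 0.0, 0.0]
contact_force: [0.3, 0.5, -1.2]
opening: 0.243
finger_force: 59.9
```

```bash
python3 - <<'E'
from h import *
D=down(180-12.8)
for c,s,C,I in both():
    A=C[...,:2]@u;B=C[...,:2]@v
    m=(A>.45)&(A<.53)&(abs(B-.155)<.035)&(C[...,2]>.055)&(C[...,2]<.1)
    print(c,m.sum(),np.percentile(A[m],[1,99]).round(4),np.percentile(B[m],[2,98]).round(4),'z',np.percentile(C[m][:,2],[10,50,90]).round(4), 'cover z',np.nanmedian(C[near(C,.63,.016,.04,.07,.1)][:,2]).round(4))
plan([(AB(.466,.157,.088),D)])
cv2.imwrite('pics/pre.png',np.hstack([s['pixels'][80:280,150:390],snap('scene')['pixels'][130:330,230:470]])[:,:,::-1])
E
```

```text
scene 399 [0.4505 0.5151] [0.1336 0.177 ] z [0.0768 0.0784 0.08  ] cover z 0.0905
top 346 [0.4646 0.5169] [0.1346 0.1773] z [0.0736 0.0759 0.0785] cover z 0.0879
t 6.15 pos [0.4306 0.0641 0.0897] F [-0.7  0.2 -0.1] open 0.242 q [-0.21  0.8  -0.07  2.26  0.55  0.09  0.54]
0 dp [-60.3, -0.9, 1.8] tw [0.001, 0.002, -0.0] rows 1.0
```

View pics/pre.png

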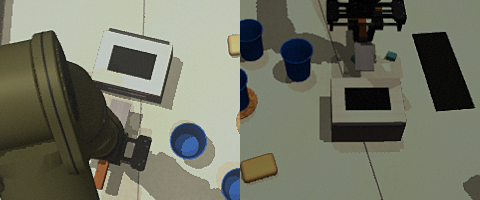

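The blade is aligned in front of the slot, about 0.5 mm above slot mid-height. Inserting.

Request:
step_arm([
  {"dp": [-15, 0, 1], "twist": [0, 0, 0], "hand": -1},
  {"dp": [-30, 0, 1], "twist": [0, 0, 0], "hand": -1},
  {"dp": [-45, -1, 1], "twist": [0, 0, 0], "hand": -1},
  {"dp": [-60, -1, 1], "twist": [0, 0, 0], "hand": -1},
  {"dp": [-60, -1, 1], "twist": [0, 0, 0], "hand": -1},
])

```text
clock: 6.82
tool_pos: [0.4895, 0.0489, 0.0885]
eef_rot: [0.113, 0.994, 0.001, 0.001]
contact_force: [-0.8, 0.0, -1.1]
opening: 0.242
finger_force: 59.9
```

```bash
python3 - <<'E'
from h import *
p=np.array(r.get_state()['tool_pos']); print('A',p[:2]@u)
a0=p[:2]@u; rho=.664-(a0+.109); print('rho',rho)
plan([])
for th in np.arange(.1,1.8,.15):
    # tip top edge -> tcp ; dp relative to now: tool x=-A, tool z=-z
    ta=.664-rho*np.cos(th); tz=.080+rho*np.sin(th)-.0015
    print(round(th,2),'dpx',round(-(ta-.109-a0)*1000),'dpz',round(-(tz+.0142-p[2])*1000))
E
```

```text
A 0.4665360683710434
rho 0.0884639316289566
t 6.83 pos [0.4895 0.0489 0.0885] F [-0.8  0.  -1.1] open 0.242 q [-0.08  0.83 -0.19  2.09  0.54  0.27  0.61]
0.1 dpx 0 dpz -13
0.25 dpx -3 dpz -26
0.4 dpx -7 dpz -39
0.55 dpx -13 dpz -50
0.7 dpx -21 dpz -61
0.85 dpx -30 dpz -71
1.0 dpx -41 dpz -79
1.15 dpx -52 dpz -85
1.3 dpx -65 dpz -89
1.45 dpx -78 dpz -92
1.6 dpx -91 dpz -93
1.75 dpx -104 dpz -91
```

Request:
step_arm([
  {"dp": [0, 0, -13], "twist": [0, 0, 0], "hand": -1},
  {"dp": [-3, 0, -26], "twist": [0, 0, 0], "hand": -1},
  {"dp": [-7, 0, -39], "twist": [0, 0, 0], "hand": -1},
  {"dp": [-13, 0, -50], "twist": [0, 0, 0], "hand": -1},
  {"dp": [-13, 0, -50], "twist": [0, 0, 0], "hand": -1},
])

```text
clock: 7.45
tool_pos: [0.5002, 0.0465, 0.1388]
eef_rot: [0.112, 0.994, 0.0, 0.0]
contact_force: [0.1, 1.1, -0.9]
opening: 0.241
finger_force: 59.9
```

```bash
python3 - <<'E'
from h import *
plan([])
s=snap('scene');t=snap('top')
cv2.imwrite('pics/lev.png',np.hstack([t['pixels'][80:280,150:390],s['pixels'][130:330,230:470]])[:,:,::-1])
C=cloud(s);A=C[...,:2]@u;B=C[...,:2]@v
for b0,b1 in((.08,.12),(.19,.23)):
  m=(A>.5)&(A<.66)&(B>b0)&(B<b1)&(C[...,2]>.085)&(C[...,2]<.2); f=np.polyfit(A[m],C[m][:,2],1); print(m.sum(),np.arctan(-f[0]))
E
```

```text
t 7.45 pos [0.5002 0.0465 0.1388] F [ 0.1  1.1 -0.9] open 0.241 q [-0.01  0.74 -0.29  2.03  0.49  0.43  0.68]
1023 0.5674997441629547
1000 0.5754013751886955
```

View pics/lev.png

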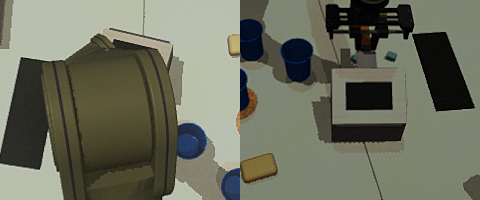

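Request:
step_arm([
  {"dp": [-8, 0, -11], "twist": [0, 0, 0], "hand": -1},
  {"dp": [-17, 0, -21], "twist": [0, 0, 0], "hand": -1},
  {"dp": [-28, 0, -29], "twist": [0, 0, 0], "hand": -1},
  {"dp": [-39, 0, -35], "twist": [0, 0, 0], "hand": -1},
  {"dp": [-52, 0, -39], "twist": [0, 0, 0], "hand": -1},
])

```text
clock: 8.18
tool_pos: [0.5511, 0.035, 0.1767]
eef_rot: [0.111, 0.994, -0.0, -0.001]
contact_force: [-2.1, 1.2, -0.2]
opening: 0.245
finger_force: 59.9
```

Request:
step_arm([
  {"dp": [-13, 0, -3], "twist": [0, 0, 0], "hand": -1},
  {"dp": [-26, 0, -4], "twist": [0, 0, 0], "hand": -1},
  {"dp": [-39, 0, -2], "twist": [0, 0, 0], "hand": -1},
  {"dp": [-42, 0, -2], "twist": [0, 0, 0], "hand": -1},
  {"dp": [-42, 0, -2], "twist": [0, 0, 0], "hand": -1},
])

```text
clock: 8.8
tool_pos: [0.5927, 0.0254, 0.1785]
eef_rot: [0.112, 0.994, -0.0, 0.0]
contact_force: [-1.0, -0.0, -1.2]
opening: 0.243
finger_force: 59.9
```

```bash
cat >> h.py <<'E'
def cover_angle(s):
    C=cloud(s);A=C[...,:2]@u;B=C[...,:2]@v
    out=[]
    for b0,b1 in((.08,.12),(.19,.23)):
        m=(A>.5)&(A<.74)&(B>b0)&(B<b1)&(C[...,2]>.1)&(C[...,2]<.215)
        if m.sum()<20: out.append(None);continue
        Q=np.c_[A[m],C[m][:,2]]; Q=Q-np.median(Q,0); w=np.linalg.svd(Q,full_matrices=False)[2][0]; w=w*np.sign(w[1]); out.append((int(m.sum()),round(float(np.arctan2(w[1],-w[0])),3)))
    return out
E
python3 - <<'E'
from h import *
plan([])
s=snap('scene','open1'); print(cover_angle(s),cover_angle(snap('top')))
E
```

```text
t 8.8 pos [0.5927 0.0254 0.1785] F [-1.  -0.  -1.2] open 0.243 q [ 0.1   0.77 -0.39  1.73  0.41  0.71  0.84]
[(409, 1.766), (384, 1.77)] [(58, 2.563), None]
```

View pics/open1.png

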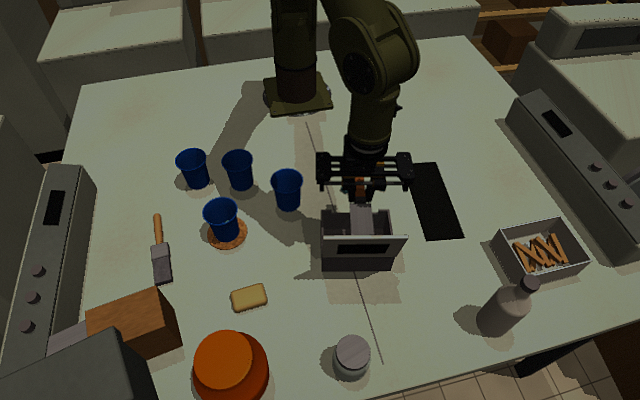

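```bash
python3 - <<'E'
from h import *
D=down(180-7.6)
E=down(180-12.8)
plan([(AB(.49,.157,.19),E),((.513,.262,.13),D),((.513,.262,.0305),D)])
E
```

```text
t 8.9 pos [0.5924 0.0253 0.1787] F [-0.2  0.4 -1.4] open 0.246 q [ 0.1   0.77 -0.39  1.74  0.41  0.71  0.84]
0 dp [82.1, 1.0, -11.3] tw [-0.0, 0.0, -0.001] rows 1.3
1 dp [47.8, 212.1, 60.0] tw [0.0, 0.0, -0.091] rows 3.6
2 dp [0.0, 0.0, 99.5] tw [0.0, 0.0, 0.0] rows 1.6
```

Request:
step_arm([
  {"dp": [40, 1, -11], "twist": [0, 0, 0], "hand": -1},
  {"dp": [82, 1, -11], "twist": [0, 0, 0], "hand": -1},
  {"dp": [82, 1, -11], "twist": [0, 0, 0], "hand": -1},
])

```text
clock: 9.28
tool_pos: [0.5093, 0.0452, 0.19]
eef_rot: [0.11, 0.994, -0.001, -0.002]
contact_force: [0.1, 0.4, -0.5]
opening: 0.244
finger_force: 59.9
```

Request:
step_arm([
  {"dp": [12, 55, 10], "twist": [0, 0, -0.03], "hand": -1},
  {"dp": [24, 110, 20], "twist": [0, 0, -0.06], "hand": -1},
  {"dp": [36, 160, 40], "twist": [0, 0, -0.09], "hand": -1},
  {"dp": [48, 212, 60], "twist": [0, 0, -0.09], "hand": -1},
  {"dp": [48, 212, 60], "twist": [0, 0, -0.09], "hand": -1},
])

```text
clock: 9.9
tool_pos: [0.5121, 0.2687, 0.1287]
eef_rot: [0.063, 0.998, 0.003, -0.0]
contact_force: [0.4, 0.2, -0.3]
opening: 0.242
finger_force: 59.9
```

```bash
python3 - <<'E'
from h import *
D=down(180-7.6)
plan([((.513,.262,.0305),D)])
E
```

```text
t 9.9 pos [0.5121 0.2687 0.1287] F [ 0.4  0.2 -0.3] open 0.242 q [-0.38  0.83 -0.32  1.81  0.44  0.57  0.47]
0 dp [-1.9, -7.0, 98.2] tw [0.005, -0.001, 0.007] rows 1.6
```

Request:
step_arm([
  {"dp": [0, 0, 40], "twist": [0, 0, 0], "hand": -1},
  {"dp": [0, 0, 80], "twist": [0, 0, 0], "hand": -1},
  {"dp": [0, 0, 94], "twist": [0, 0, 0], "hand": -1},
  {"dp": [0, 0, 98], "twist": [0, 0, 0], "hand": -1},
  {"dp": [0, 0, 99], "twist": [0, 0, 0], "hand": -1},
])

```text
clock: 10.52
tool_pos: [0.5139, 0.2623, 0.0317]
eef_rot: [0.067, 0.998, 0.001, 0.001]
contact_force: [0.8, -0.2, -1.0]
opening: 0.249
finger_force: 59.9
```

Request:
step_arm([
  {"dp": [0, 0, 0], "twist": [0, 0, 0], "hand": -0.2},
  {"dp": [0, 0, 0], "twist": [0, 0, 0], "hand": -0.2},
  {"dp": [0, 0, 0], "twist": [0, 0, 0], "hand": -0.2},
])

```text
clock: 10.9
tool_pos: [0.5133, 0.2622, 0.0313]
eef_rot: [0.067, 0.998, 0.0, 0.0]
contact_force: [0.5, 0.5, -0.5]
opening: 0.4
finger_force: 0.0
```

Request:
step_arm([
  {"dp": [0, 0, -30], "twist": [0, 0, 0], "hand": -0.2},
  {"dp": [0, 0, -80], "twist": [0, 0, 0], "hand": -0.2},
  {"dp": [0, 0, -130], "twist": [0, 0, 0], "hand": -0.2},
  {"dp": [0, 0, -130], "twist": [0, 0, 0], "hand": -0.2},
])

```text
clock: 11.4
tool_pos: [0.5151, 0.2635, 0.1646]
eef_rot: [0.067, 0.998, 0.002, 0.003]
contact_force: [-0.1, -0.1, -0.6]
opening: 0.399
finger_force: 0.0
```

Request:
step_arm([
  {"dp": [40, 20, -50], "twist": [0, 0, 0], "hand": -0.2},
  {"dp": [100, 20, -80], "twist": [0, 0, 0], "hand": -0.2},
  {"dp": [100, 20, -80], "twist": [0, 0, 0], "hand": -0.2},
])

```text
clock: 11.78
tool_pos: [0.4132, 0.2967, 0.2419]
eef_rot: [0.064, 0.998, 0.0, -0.0]
contact_force: [0.2, 0.1, -0.3]
opening: 0.401
finger_force: 0.0
```

```bash
python3 - <<'E'
from h import *
for c,s,C,I in both():
    reg=near(C,.52,.255,.17,-.005,.05)
    m=reg&(C[...,2]>.009); sat=I.max(-1)-I.min(-1)
    for n,k in(('handle',m&(I[...,0]>I[...,2]+40)),('blade',m&(sat<30)&(I.max(-1)>60))):
        if k.sum()>20: print(n,k.sum(),rect(C[k]),np.median(C[k][:,2]))
    t=(I[...,1]>I[...,0]+20)&(I[...,2]>I[...,0]+10)&(abs(I[...,1]-I[...,2])<35)
    n,l,stt,ce=cv2.connectedComponentsWithStats(t.astype(np.uint8))
    print(c,'teal',[(C[l==i].mean(0).round(3).tolist(),int(stt[i,4])) for i in range(1,n) if stt[i,4]>25])
    for x,y in((.442,.047),(.457,.141)):
        m=near(C,x,y,.04,.011,.03)
        if m.sum()>5: print('tab',m.sum(),rect(C[m]),np.median(C[m][:,2]))
    cv2.imwrite('pics/%s2.png'%c,I[:,:,::-1])
plan([])
E
```

```text
handle 205 (array([474.5, 268. ]), array([96.9, 20.9]), -10.0) 0.026845032678130654
blade 498 (array([523.4, 218.4]), array([220.7,  86.4]), 31.2) 0.018677836931726366
scene teal [([nan, nan, nan], 48), ([0.458, 0.141, 0.016], 44)]
tab 67 (array([442.3,  46.7]), array([25.4, 20.5]), -60.8) 0.016739168262291826
tab 55 (array([457.5, 140.2]), array([24.3, 18.3]), 50.1) 0.016204718714906585
handle 403 (array([476.5, 267.8]), array([99.7, 22.8]), -9.0) 0.025070329825179982
blade 787 (array([537.7, 198.7]), array([179.9, 142.7]), 72.8) 0.016209174325263254
top teal [([0.512, -0.28, 0.023], 153), ([0.458, 0.141, 0.014], 79), ([0.443, 0.047, 0.014], 82)]
tab 86 (array([443.1,  47.7]), array([24.5, 20.2]), -57.7) 0.014274841749392642
tab 84 (array([457.9, 141.5]), array([23.8, 19.4]), 47.6) 0.01423050897699607
t 11.88 pos [0.416  0.2952 0.2406] F [ 0.7  0.2 -1.1] open 0.399 q [-0.46  0.59 -0.4   1.92  0.34  0.69  0.38][ WARN:0@4.915] global loadsave.cpp:1063 imwrite_ Unsupported depth image for selected encoder is fallbacked to CV_8U.
```

View pics/top2.png

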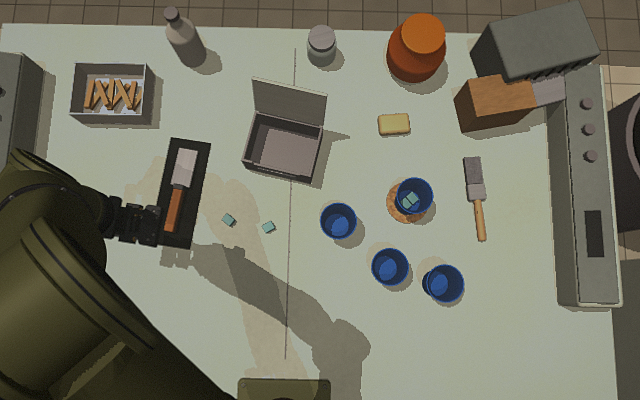

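Scraper lies centred on its mat (185,190), cover is wide open, tablets unchanged at (229,219) and (268,227). Now the first tablet.

```bash
python3 - <<'E'
from h import *
D=down(139)
plan([((.4575,.141,.11),D),((.4575,.141,.025),D)])
E
```

```text
t 11.88 pos [0.416  0.2952 0.2406] F [ 0.7  0.2 -1.1] open 0.399 q [-0.46  0.59 -0.4   1.92  0.34  0.69  0.38]
0 dp [-61.5, -147.3, 130.7] tw [-0.001, 0.0, 0.583] rows 3.3
1 dp [0.0, 0.0, 85.0] tw [0.0, 0.0, 0.0] rows 1.4
```

Request:
step_arm([
  {"dp": [-18, -45, 30], "twist": [0, 0, 0.15], "hand": 0},
  {"dp": [-36, -90, 70], "twist": [0, 0, 0.3], "hand": 0},
  {"dp": [-52, -125, 110], "twist": [0, 0, 0.45], "hand": 0},
  {"dp": [-61, -147, 131], "twist": [0, 0, 0.58], "hand": 0},
  {"dp": [-61, -147, 131], "twist": [0, 0, 0.58], "hand": 0},
])

```text
clock: 12.5
tool_pos: [0.4575, 0.1378, 0.1073]
eef_rot: [0.351, 0.936, -0.003, -0.001]
contact_force: [-0.8, 1.4, -0.6]
opening: 0.505
finger_force: 0.0
```

Request:
step_arm([
  {"dp": [0, 0, 0], "twist": [0, 0, 0], "hand": 0},
  {"dp": [0, 0, 0], "twist": [0, 0, 0], "hand": 0},
])

```text
clock: 12.75
tool_pos: [0.4578, 0.143, 0.1104]
eef_rot: [0.348, 0.938, 0.001, 0.0]
contact_force: [0.8, -0.5, 0.9]
opening: 0.501
finger_force: 0.0
```

```bash
python3 - <<'E'
from h import *
D=down(139)
plan([((.4575,.141,.025),D)])
E
```

```text
t 12.75 pos [0.4578 0.143  0.1104] F [ 0.8 -0.5  0.9] open 0.501 q [-0.32  0.77 -0.13  2.12  0.34  0.26  0.12]
0 dp [-1.1, -2.0, 85.4] tw [0.002, -0.0, 0.005] rows 1.4
```

Request:
step_arm([
  {"dp": [-1, -2, 45], "twist": [0, 0, 0], "hand": 0},
  {"dp": [-1, -2, 75], "twist": [0, 0, 0], "hand": 0},
  {"dp": [-1, -2, 85], "twist": [0, 0, 0], "hand": 0},
  {"dp": [-1, -2, 85], "twist": [0, 0, 0], "hand": 0},
])

```text
clock: 13.25
tool_pos: [0.4569, 0.14, 0.025]
eef_rot: [0.349, 0.937, 0.0, -0.0]
contact_force: [0.3, 0.3, -0.4]
opening: 0.501
finger_force: 0.0
```

Request:
step_arm([
  {"dp": [0, 0, 0], "twist": [0, 0, 0], "hand": -1},
  {"dp": [0, 0, 0], "twist": [0, 0, 0], "hand": -1},
  {"dp": [0, 0, 0], "twist": [0, 0, 0], "hand": -1},
  {"dp": [0, 0, 0], "twist": [0, 0, 0], "hand": -1},
], force=25)

```text
clock: 13.75
tool_pos: [0.4575, 0.1395, 0.0256]
eef_rot: [0.349, 0.937, 0.001, 0.001]
contact_force: [1.1, 0.3, 7.2]
opening: 0.28
finger_force: 25.0
```

Request:
step_arm([
  {"dp": [0, 0, -45], "twist": [0, 0, 0], "hand": -1},
  {"dp": [0, 0, -100], "twist": [0, 0, 0], "hand": -1},
  {"dp": [0, 0, -150], "twist": [0, 0, 0], "hand": -1},
  {"dp": [0, 0, -150], "twist": [0, 0, 0], "hand": -1},
  {"dp": [0, 0, -150], "twist": [0, 0, 0], "hand": -1},
])

```text
clock: 14.38
tool_pos: [0.4565, 0.1389, 0.1745]
eef_rot: [0.349, 0.937, -0.0, -0.0]
contact_force: [-0.1, -0.3, -0.7]
opening: 0.281
finger_force: 25.0
```

```bash
python3 - <<'E'
from h import *
D=down(139)
plan([((.485,-.07,.175),D),((.510,-.2775,.175),D),((.510,-.2775,.113),D)])
E
```

```text
t 14.38 pos [0.4565 0.1389 0.1745] F [-0.1 -0.3 -0.7] open 0.281 q [-0.25  0.65 -0.22  2.08  0.32  0.44  0.13]
0 dp [-158.3, -139.2, -0.5] tw [-0.0, -0.0, 0.002] rows 3.4
1 dp [-155.0, -140.2, 0.0] tw [0.0, 0.0, 0.0] rows 3.3
2 dp [0.0, 0.0, 62.0] tw [0.0, 0.0, 0.0] rows 1.0
```

Request:
step_arm([
  {"dp": [-40, -35, 0], "twist": [0, 0, 0], "hand": -1},
  {"dp": [-80, -70, 0], "twist": [0, 0, 0], "hand": -1},
  {"dp": [-120, -105, 0], "twist": [0, 0, 0], "hand": -1},
  {"dp": [-158, -139, 0], "twist": [0, 0, 0], "hand": -1},
])

```text
clock: 14.88
tool_pos: [0.4843, -0.0709, 0.1728]
eef_rot: [0.349, 0.937, -0.0, -0.002]
contact_force: [0.2, -0.2, -0.6]
opening: 0.287
finger_force: 25.0
```

Request:
step_arm([
  {"dp": [-40, -36, 0], "twist": [0, 0, 0], "hand": -1},
  {"dp": [-80, -72, 0], "twist": [0, 0, 0], "hand": -1},
  {"dp": [-120, -108, 0], "twist": [0, 0, 0], "hand": -1},
  {"dp": [-155, -140, 0], "twist": [0, 0, 0], "hand": -1},
  {"dp": [-155, -140, 0], "twist": [0, 0, 0], "hand": -1},
])

```text
clock: 15.5
tool_pos: [0.5089, -0.2815, 0.172]
eef_rot: [0.353, 0.936, -0.001, -0.001]
contact_force: [-0.5, 0.6, -0.6]
opening: 0.279
finger_force: 25.0
```

Request:
step_arm([
  {"dp": [0, 0, 0], "twist": [0, 0, 0], "hand": -1},
  {"dp": [0, 0, 0], "twist": [0, 0, 0], "hand": -1},
])

```text
clock: 15.75
tool_pos: [0.5107, -0.2744, 0.174]
eef_rot: [0.348, 0.938, 0.001, -0.001]
contact_force: [-0.2, 0.2, 0.6]
opening: 0.279
finger_force: 25.0
```

```bash
python3 - <<'E'
from h import *
D=down(139)
plan([((.510,-.2775,.113),D)])
s=snap('scene'); C=cloud(s); m=near(C,.51,-.2775,.06,.088,.1); print(m.sum(),cv2.minEnclosingCircle((C[m][:,:2]*1000).astype(np.float32)))
E
```

```text
t 15.75 pos [ 0.5107 -0.2744  0.174 ] F [-0.2  0.2  0.6] open 0.279 q [ 0.63  0.77 -0.38  1.78  0.42  0.68  0.88]
0 dp [-1.7, -2.8, 61.0] tw [0.0, -0.002, 0.005] rows 1.0
216 ((507.6589660644531, -278.0546569824219), 41.827293395996094)
```

Request:
step_arm([
  {"dp": [-1, -2, 30], "twist": [0, 0, 0], "hand": -1},
  {"dp": [-1, -2, 61], "twist": [0, 0, 0], "hand": -1},
  {"dp": [-1, -2, 61], "twist": [0, 0, 0], "hand": -1},
  {"dp": [-1, -2, 61], "twist": [0, 0, 0], "hand": -1},
])

```text
clock: 16.3
tool_pos: [0.511, -0.2781, 0.1146]
eef_rot: [0.349, 0.937, 0.0, 0.001]
contact_force: [-0.6, -0.2, 0.1]
opening: 0.28
finger_force: 25.0
```

Request:
step_arm([
  {"dp": [0, 0, 0], "twist": [0, 0, 0], "hand": -0.22},
  {"dp": [0, 0, 0], "twist": [0, 0, 0], "hand": -0.22},
  {"dp": [0, 0, 0], "twist": [0, 0, 0], "hand": -0.22},
])

```text
clock: 16.68
tool_pos: [0.5105, -0.2789, 0.1142]
eef_rot: [0.349, 0.937, 0.0, 0.0]
contact_force: [0.1, 1.5, 0.6]
opening: 0.394
finger_force: 0.0
```

Request:
step_arm([
  {"dp": [0, 0, -30], "twist": [0, 0, 0], "hand": -0.22},
  {"dp": [0, 0, -61], "twist": [0, 0, 0], "hand": -0.22},
  {"dp": [0, 0, -61], "twist": [0, 0, 0], "hand": -0.22},
])

```text
clock: 17.05
tool_pos: [0.5117, -0.2793, 0.1769]
eef_rot: [0.35, 0.937, -0.0, 0.002]
contact_force: [-0.0, -0.2, -0.8]
opening: 0.391
finger_force: 0.0
```

Request:
step_arm([
  {"dp": [50, 45, 0], "twist": [0, 0, 0.08], "hand": 0},
  {"dp": [90, 81, 0], "twist": [0, 0, 0.16], "hand": 0},
  {"dp": [130, 117, 0], "twist": [0, 0, 0.24], "hand": 0},
  {"dp": [170, 155, 0], "twist": [0, 0, 0.32], "hand": 0},
  {"dp": [170, 155, 0], "twist": [0, 0, 0.32], "hand": 0},
])

```text
clock: 17.68
tool_pos: [0.4827, -0.0444, 0.1743]
eef_rot: [0.49, 0.872, 0.001, -0.001]
contact_force: [-0.1, -0.8, 0.0]
opening: 0.498
finger_force: 0.0
```

```bash
python3 - <<'E'
from h import *
D=down(120)
o=both()
for c,s,C,I in o:
    for x,y in((.442,.047),):
        m=near(C,x,y,.04,.011,.03)
        if m.sum()>5: print('tab',m.sum(),rect(C[m]),np.median(C[m][:,2]))
    t=(I[...,1]>I[...,0]+20)&(I[...,2]>I[...,0]+10)&(abs(I[...,1]-I[...,2])<35)
    n,l,stt,ce=cv2.connectedComponentsWithStats(t.astype(np.uint8))
    print(c,'teal',[(np.nanmean(C[l==i],0).round(3).tolist(),int(stt[i,4])) for i in range(1,n) if stt[i,4]>25])
    m=near(C,.51,-.2775,.07,.088,.105); print('rim',cv2.minEnclosingCircle((C[m][:,:2]*1000).astype(np.float32)))
plan([((.443,.0472,.11),D),((.443,.0472,.025),D)])
E
```

```text
tab 68 (array([441.3,  46.8]), array([27.4, 20.8]), -55.1) 0.016632765424975327
scene teal [([0.444, 0.047, 0.017], 49)]
rim ((507.8095397949219, -276.7637939453125), 42.12791061401367)
top teal [([0.512, -0.277, 0.032], 179)]
rim ((510.6547546386719, -277.4097595214844), 41.16611099243164)
t 17.77 pos [ 0.4829 -0.0501  0.1742] F [-0.3 -0.7  0.6] open 0.502 q [ 0.14  0.66 -0.21  2.06  0.3   0.45  0.24]
0 dp [104.0, 15.8, 64.2] tw [-0.001, -0.0, 0.015] rows 2.0
1 dp [0.0, 0.0, 85.0] tw [0.0, 0.0, 0.0] rows 1.4
```

Request:
step_arm([
  {"dp": [50, 8, 20], "twist": [0, 0, 0.015], "hand": 0},
  {"dp": [100, 15, 45], "twist": [0, 0, 0.015], "hand": 0},
  {"dp": [104, 16, 64], "twist": [0, 0, 0.015], "hand": 0},
  {"dp": [104, 16, 64], "twist": [0, 0, 0.015], "hand": 0},
  {"dp": [104, 16, 64], "twist": [0, 0, 0.015], "hand": 0},
])

```text
clock: 18.4
tool_pos: [0.4444, 0.0453, 0.111]
eef_rot: [0.502, 0.865, -0.0, 0.0]
contact_force: [-0.4, 0.7, 0.3]
opening: 0.503
finger_force: 0.0
```

```bash
python3 - <<'E'
from h import *
D=down(120)
plan([((.443,.0472,.025),D)])
E
```

```text
t 18.4 pos [0.4444 0.0453 0.111 ] F [-0.4  0.7  0.3] open 0.503 q [-0.16  0.76 -0.07  2.22  0.3   0.18  0.01]
0 dp [2.4, -0.3, 86.0] tw [0.0, 0.001, -0.005] rows 1.4
```

Request:
step_arm([
  {"dp": [2, 0, 45], "twist": [0, 0, 0], "hand": 0},
  {"dp": [2, 0, 75], "twist": [0, 0, 0], "hand": 0},
  {"dp": [2, 0, 86], "twist": [0, 0, 0], "hand": 0},
  {"dp": [2, 0, 86], "twist": [0, 0, 0], "hand": 0},
])

```text
clock: 18.9
tool_pos: [0.4352, 0.0439, 0.0404]
eef_rot: [0.5, 0.866, -0.015, -0.013]
contact_force: [-0.4, 0.5, -0.4]
opening: 0.501
finger_force: 0.0
```

Request:
step_arm([
  {"dp": [0, 0, 0], "twist": [0, 0, 0], "hand": -1},
  {"dp": [0, 0, 0], "twist": [0, 0, 0], "hand": -1},
  {"dp": [0, 0, 0], "twist": [0, 0, 0], "hand": -1},
  {"dp": [0, 0, 0], "twist": [0, 0, 0], "hand": -1},
])

```text
clock: 19.4
tool_pos: [0.434, 0.0456, 0.0403]
eef_rot: [0.499, 0.866, -0.015, -0.014]
contact_force: [0.7, -0.4, -0.6]
opening: 0.071
finger_force: 0.0
```

Request:
step_arm([
  {"dp": [0, 0, -45], "twist": [0, 0, 0], "hand": -1},
  {"dp": [0, 0, -100], "twist": [0, 0, 0], "hand": -1},
  {"dp": [0, 0, -150], "twist": [0, 0, 0], "hand": -1},
  {"dp": [0, 0, -150], "twist": [0, 0, 0], "hand": -1},
])

```text
clock: 19.9
tool_pos: [0.4414, 0.0481, 0.1928]
eef_rot: [0.5, 0.866, -0.013, -0.012]
contact_force: [0.1, -0.7, -1.3]
opening: 0.006
finger_force: 0.0
```

Request:
step_arm([
  {"dp": [-50, -17, 0], "twist": [0, 0, 0], "hand": -1},
  {"dp": [-100, -34, 0], "twist": [0, 0, 0], "hand": -1},
  {"dp": [-150, -50, 0], "twist": [0, 0, 0], "hand": -1},
  {"dp": [-200, -66, 0], "twist": [0, 0, 0], "hand": -1},
  {"dp": [-250, -83, 0], "twist": [0, 0, 0], "hand": -1},
])

```text
clock: 20.52
tool_pos: [0.4927, -0.212, 0.1896]
eef_rot: [0.499, 0.866, -0.016, -0.015]
contact_force: [1.0, 1.0, -0.5]
opening: 0.009
finger_force: 0.0
```

Request:
step_arm([
  {"dp": [-50, -17, 0], "twist": [0, 0, 0], "hand": -1},
  {"dp": [-65, -21, 0], "twist": [0, 0, 0], "hand": -1},
  {"dp": [-65, -21, 0], "twist": [0, 0, 0], "hand": -1},
  {"dp": [-65, -21, 0], "twist": [0, 0, 0], "hand": -1},
  {"dp": [-65, -21, 0], "twist": [0, 0, 0], "hand": -1},
])

```text
clock: 21.15
tool_pos: [0.5079, -0.2752, 0.1913]
eef_rot: [0.498, 0.867, -0.015, -0.015]
contact_force: [-0.4, 0.0, -0.2]
opening: 0.005
finger_force: 0.0
```

```bash
python3 - <<'E'
from h import *
D=down(120)
plan([((.510,-.2775,.113),D)])
E
```

```text
t 21.15 pos [ 0.5079 -0.2752  0.1913] F [-0.4  0.  -0.2] open 0.005 q [ 0.81  0.82 -0.73  1.74  0.7   0.91  0.29]
0 dp [-3.9, 3.9, 78.2] tw [-0.041, -0.01, 0.005] rows 1.3
```

Tablet 4 was just out of vertical reach (wrist joint limit), so nothing was gripped; I'll retry with the tool tilted inward about the closing axis.

```bash
python3 - <<'E'
from h import *
o=both()
for c,s,C,I in o:
    m=near(C,.442,.047,.05,.010,.03)
    if m.sum()>5: print('tab',m.sum(),rect(C[m]),np.median(C[m][:,2]))
a=.22; z=np.array([-np.sin(a)*.866,-np.sin(a)*.5,-np.cos(a)]); D=frame((-.866,-.5,0),z)
tip=np.array([.442,.0472,.006]); g=tip-.022*z; print(g)
h=R.from_quat(r.get_state()['eef_rot']); rv=(h.inv()*D).as_rotvec(); M=h*R.from_rotvec(rv/2)
pre=g-.08*z
plan([((.48,-.12,.2),M),(pre,D),(g,D)])
E
```

```text
tab 70 (array([442.1,  46.3]), array([26. , 19.8]), -57.2) 0.016523020770237096
tab 94 (array([443.4,  47.6]), array([24.7, 19.8]), -59.3) 0.014386774958016324
[0.44615771 0.04960053 0.02746974]
t 21.25 pos [ 0.5079 -0.276   0.1914] F [-0.5 -0.1  0.3] open 0.002 q [ 0.81  0.82 -0.73  1.73  0.7   0.91  0.29]
0 dp [148.9, 54.0, -9.4] tw [0.074, 0.067, -0.781] rows 4.2
1 dp [52.9, 173.3, 90.8] tw [0.074, 0.067, -0.781] rows 4.2
2 dp [0.0, -0.0, 80.0] tw [0.0, 0.0, 0.0] rows 1.3
```

Request:
step_arm([
  {"dp": [35, 12, -9], "twist": [0.02, 0.02, -0.18], "hand": 0},
  {"dp": [75, 27, -9], "twist": [0.04, 0.03, -0.36], "hand": 0},
  {"dp": [110, 40, -9], "twist": [0.06, 0.05, -0.54], "hand": 0},
  {"dp": [149, 54, -9], "twist": [0.07, 0.07, -0.71], "hand": 0},
  {"dp": [149, 54, -9], "twist": [0.07, 0.07, -0.78], "hand": 0},
])

```text
clock: 21.88
tool_pos: [0.4801, -0.117, 0.2]
eef_rot: [0.127, 0.99, -0.02, -0.065]
contact_force: [0.1, -0.8, -0.4]
opening: 0.498
finger_force: 0.0
```

Request:
step_arm([
  {"dp": [13, 43, 20], "twist": [0.02, 0.02, -0.18], "hand": 0},
  {"dp": [26, 86, 40], "twist": [0.04, 0.03, -0.36], "hand": 0},
  {"dp": [39, 130, 65], "twist": [0.06, 0.05, -0.54], "hand": 0},
  {"dp": [53, 173, 80], "twist": [0.07, 0.07, -0.71], "hand": 0},
  {"dp": [53, 173, 91], "twist": [0.07, 0.07, -0.78], "hand": 0},
])

```text
clock: 22.5
tool_pos: [0.4615, 0.0625, 0.1054]
eef_rot: [-0.26, 0.959, -0.022, -0.106]
contact_force: [-0.7, 0.3, -1.2]
opening: 0.498
finger_force: 0.0
```

Request:
step_arm([
  {"dp": [0, 0, 0], "twist": [0, 0, 0], "hand": 0},
  {"dp": [0, 0, 0], "twist": [0, 0, 0], "hand": 0},
])

```text
clock: 22.75
tool_pos: [0.462, 0.0569, 0.1059]
eef_rot: [-0.254, 0.961, -0.024, -0.107]
contact_force: [-1.0, 0.2, 0.2]
opening: 0.498
finger_force: 0.0
```

```bash
python3 - <<'E'
from h import *
a=.22; z=np.array([-np.sin(a)*.866,-np.sin(a)*.5,-np.cos(a)]); D=frame((-.866,-.5,0),z)
plan([((.446,.0496,.0275),D)])
E
```

```text
t 22.75 pos [0.462  0.0569 0.1059] F [-1.   0.2  0.2] open 0.498 q [ 0.29  1.03 -0.99  1.96  0.98  1.04  0.84]
0 dp [0.0, 0.9, 80.3] tw [0.009, 0.001, -0.005] rows 1.3
```

Request:
step_arm([
  {"dp": [0, 1, 40], "twist": [0.01, 0, 0], "hand": 0},
  {"dp": [0, 1, 70], "twist": [0.01, 0, 0], "hand": 0},
  {"dp": [0, 1, 80], "twist": [0.01, 0, 0], "hand": 0},
  {"dp": [0, 1, 80], "twist": [0.01, 0, 0], "hand": 0},
])

```text
clock: 23.25
tool_pos: [0.4461, 0.05, 0.0278]
eef_rot: [-0.255, 0.961, -0.029, -0.106]
contact_force: [0.2, -0.0, 0.5]
opening: 0.5
finger_force: 0.0
```

Request:
step_arm([
  {"dp": [0, 0, 0], "twist": [0, 0, 0], "hand": -1},
  {"dp": [0, 0, 0], "twist": [0, 0, 0], "hand": -1},
  {"dp": [0, 0, 0], "twist": [0, 0, 0], "hand": -1},
  {"dp": [0, 0, 0], "twist": [0, 0, 0], "hand": -1},
])

```text
clock: 23.75
tool_pos: [0.4465, 0.0505, 0.0282]
eef_rot: [-0.256, 0.961, -0.029, -0.105]
contact_force: [1.4, -0.0, 7.0]
opening: 0.284
finger_force: 25.0
```

Request:
step_arm([
  {"dp": [0, 0, -45], "twist": [0, 0, 0], "hand": -1},
  {"dp": [0, 0, -100], "twist": [0, 0, 0], "hand": -1},
  {"dp": [0, 0, -150], "twist": [0, 0, 0], "hand": -1},
  {"dp": [0, 0, -150], "twist": [0, 0, 0], "hand": -1},
])

```text
clock: 24.25
tool_pos: [0.4761, 0.0684, 0.177]
eef_rot: [-0.256, 0.961, -0.028, -0.102]
contact_force: [0.3, 0.1, -0.7]
opening: 0.279
finger_force: 25.0
```

```bash
python3 - <<'E'
from h import *
D=down(210)
plan([((.49,-.12,.18),D),((.510,-.2775,.175),D),((.510,-.2775,.113),D)])
E
```

```text
t 24.25 pos [0.4761 0.0684 0.177 ] F [ 0.3  0.1 -0.7] open 0.279 q [ 0.3   0.92 -1.05  1.88  0.84  1.14  0.94]
0 dp [80.4, -170.3, 14.6] tw [-0.002, -0.212, -0.003] rows 3.0
1 dp [61.4, -146.4, 5.0] tw [0.0, 0.0, 0.0] rows 2.5
2 dp [0.0, 0.0, 62.0] tw [0.0, 0.0, 0.0] rows 1.0
```

Request:
step_arm([
  {"dp": [25, -55, 5], "twist": [0, -0.07, 0], "hand": -1},
  {"dp": [50, -110, 10], "twist": [0, -0.14, 0], "hand": -1},
  {"dp": [80, -170, 15], "twist": [0, -0.21, 0], "hand": -1},
  {"dp": [80, -170, 15], "twist": [0, -0.21, 0], "hand": -1},
])

```text
clock: 24.75
tool_pos: [0.4849, -0.129, 0.1746]
eef_rot: [-0.252, 0.968, -0.003, -0.008]
contact_force: [0.0, -0.1, -0.5]
opening: 0.282
finger_force: 25.0
```

Request:
step_arm([
  {"dp": [20, -49, 2], "twist": [0, 0, 0], "hand": -1},
  {"dp": [40, -98, 4], "twist": [0, 0, 0], "hand": -1},
  {"dp": [61, -146, 5], "twist": [0, 0, 0], "hand": -1},
  {"dp": [61, -146, 5], "twist": [0, 0, 0], "hand": -1},
  {"dp": [61, -146, 5], "twist": [0, 0, 0], "hand": -1},
])

```text
clock: 25.38
tool_pos: [0.5077, -0.2764, 0.172]
eef_rot: [-0.259, 0.966, -0.001, -0.005]
contact_force: [0.3, 0.4, 0.0]
opening: 0.281
finger_force: 25.0
```

```bash
python3 - <<'E'
from h import *
D=down(210)
plan([((.510,-.2775,.113),D)])
E
```

```text
t 25.38 pos [ 0.5077 -0.2764  0.172 ] F [0.3 0.4 0. ] open 0.281 q [ 0.98  0.97 -1.09  1.76  0.99  1.07  1.61]
0 dp [-2.0, -2.2, 58.9] tw [0.001, -0.009, -0.0] rows 0.9
```

Request:
step_arm([
  {"dp": [-2, -2, 30], "twist": [0, 0, 0], "hand": -1},
  {"dp": [-2, -2, 59], "twist": [0, 0, 0], "hand": -1},
  {"dp": [-2, -2, 59], "twist": [0, 0, 0], "hand": -1},
  {"dp": [-2, -2, 59], "twist": [0, 0, 0], "hand": -1},
])

```text
clock: 25.88
tool_pos: [0.511, -0.2778, 0.1146]
eef_rot: [-0.259, 0.966, -0.002, -0.004]
contact_force: [-0.8, -0.4, -0.5]
opening: 0.277
finger_force: 25.0
```

Request:
step_arm([
  {"dp": [0, 0, 0], "twist": [0, 0, 0], "hand": -0.22},
  {"dp": [0, 0, 0], "twist": [0, 0, 0], "hand": -0.22},
  {"dp": [0, 0, 0], "twist": [0, 0, 0], "hand": -0.22},
])

```text
clock: 26.25
tool_pos: [0.5103, -0.2796, 0.114]
eef_rot: [-0.258, 0.966, -0.002, -0.004]
contact_force: [0.5, -0.2, -0.5]
opening: 0.388
finger_force: 0.0
```

Request:
step_arm([
  {"dp": [0, 0, -30], "twist": [0, 0, 0], "hand": -0.22},
  {"dp": [0, 0, -80], "twist": [0, 0, 0], "hand": -0.22},
  {"dp": [0, 0, -140], "twist": [0, 0, 0], "hand": 0.5},
  {"dp": [0, 0, -140], "twist": [0, 0, 0], "hand": 0.5},
])

```text
clock: 26.75
tool_pos: [0.5139, -0.2781, 0.2585]
eef_rot: [-0.258, 0.966, -0.004, -0.0]
contact_force: [0.1, 0.4, -1.6]
opening: 0.592
finger_force: 0.0
```

Request:
step_arm([
  {"dp": [0, -50, 0], "twist": [0, 0, 0], "hand": 1},
  {"dp": [0, -100, 0], "twist": [0, 0, 0], "hand": 1},
  {"dp": [0, -150, 0], "twist": [0, 0, 0], "hand": 1},
  {"dp": [0, -150, 0], "twist": [0, 0, 0], "hand": 1},
])

```text
clock: 27.25
tool_pos: [0.5856, -0.4123, 0.2512]
eef_rot: [-0.254, 0.967, -0.002, -0.005]
contact_force: [0.3, 0.2, -0.4]
opening: 1.001
finger_force: 0.0
```

```bash
python3 - <<'E'
from h import *
plan([])
o=both()
for c,s,C,I in o:
    t=(I[...,1]>I[...,0]+20)&(I[...,2]>I[...,0]+10)&(abs(I[...,1]-I[...,2])<35)
    n,l,stt,ce=cv2.connectedComponentsWithStats(t.astype(np.uint8))
    print(c,'teal',[(np.nanmean(C[l==i],0).round(3).tolist(),int(stt[i,4])) for i in range(1,n) if stt[i,4]>15])
    m=near(C,.51,-.2775,.07,.088,.105); print('rim',cv2.minEnclosingCircle((C[m][:,:2]*1000).astype(np.float32)))
    cv2.imwrite('pics/%s3.png'%c,I[:,:,::-1].astype(np.uint8))
E
```

```text
t 27.25 pos [ 0.5856 -0.4123  0.2512] F [ 0.3  0.2 -0.4] open 1.001 q [ 0.98  1.02 -1.1   1.23  0.89  1.39  2.04]
scene teal [([0.514, -0.279, 0.062], 62)]
rim ((508.3829040527344, -277.6496276855469), 42.018577575683594)
top teal [([0.516, -0.279, 0.052], 113), ([0.503, -0.271, 0.024], 48)]
rim ((510.7514953613281, -277.3004150390625), 41.15967559814453)
```

View pics/top3.png

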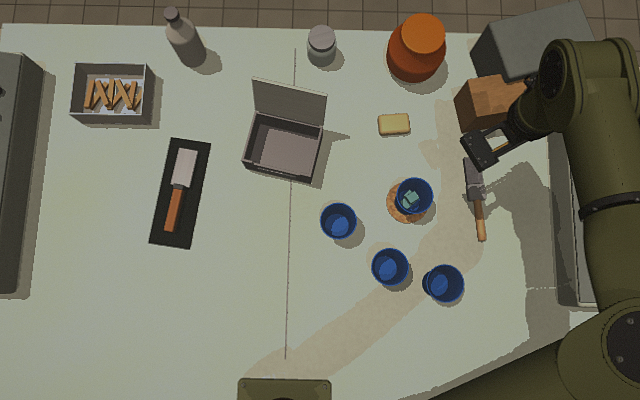

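All tablets are now in the coaster cup (411,198) and nothing loose remains. I'll check obstacle heights on the right for a side grasp.

```bash
python3 - <<'E'
from h import *
C=np.concatenate([cloud(snap(c)).reshape(-1,3) for c in('top','scene')])
for y0 in np.arange(-.72,-.40,.04):
    row=[]
    for x0 in np.arange(.1,.7,.06):
        m=(C[:,0]>=x0)&(C[:,0]<x0+.06)&(C[:,1]>=y0)&(C[:,1]<y0+.04)
        row.append('%4d'%(np.percentile(C[m,2],90)*1000) if m.sum()>4 else '   .')
    print(round(y0,2),' '.join(row))
az,ep=np.radians(60),np.radians(20)
z=np.array([np.cos(az)*np.cos(ep),np.sin(az)*np.cos(ep),-np.sin(ep)]); D=frame((0,0,-1),z)
T=np.array([.510,-.2775,.058]); g=T-.014*z
h=R.from_quat(r.get_state()['eef_rot']); rv=(h.inv()*D).as_rotvec(); M=h*R.from_rotvec(rv/2)
plan([((.54,-.37,.28),M),((.50,-.33,.28),D),(g-.1*z,D),(g,D)])
E
```

```text
-0.72    2    3    1  126  127  126  127  127  127  127
-0.68    .    0    2  121  123  124  122  122  127  126
-0.64    .    1    2  105  104  103  103  103  104  105
-0.6    .    1    1    2    2    2    2    2    2    2
-0.56    2    2    1    2    2    2    2    2    2    2
-0.52    2    1    2    2    2    2    2    2  339   59
-0.48    2    1    1    1    2   19   20  603  596  338
-0.44    2    1    1    1  640  630  619  607  596  120
t 27.45 pos [ 0.5855 -0.4071  0.2533] F [ 0.2 -0.1 -0.1] open 1.003 q [ 0.98  1.02 -1.11  1.24  0.89  1.39  2.04]
0 dp [21.1, 54.9, -26.5] tw [-0.159, -0.601, -0.229] rows 3.5
1 dp [2.7, 56.4, 3.9] tw [-0.159, -0.601, -0.229] rows 3.5
2 dp [191.4, 17.6, 9.4] tw [0.0, 0.0, 0.0] rows 3.1
3 dp [0.0, -0.0, 100.0] tw [0.0, 0.0, 0.0] rows 1.6
```

Request:
step_arm([
  {"dp": [5, 14, -8], "twist": [-0.04, -0.15, -0.06], "hand": 1},
  {"dp": [10, 28, -15], "twist": [-0.08, -0.3, -0.11], "hand": 1},
  {"dp": [16, 42, -20], "twist": [-0.12, -0.45, -0.17], "hand": 1},
  {"dp": [21, 55, -26], "twist": [-0.16, -0.6, -0.23], "hand": 1},
  {"dp": [21, 55, -26], "twist": [-0.16, -0.6, -0.23], "hand": 1},
])

```text
clock: 28.08
tool_pos: [0.538, -0.3732, 0.2779]
eef_rot: [-0.351, 0.887, 0.151, 0.259]
contact_force: [0.1, -0.1, -0.5]
opening: 1.001
finger_force: 0.0
```

```bash
cat >> h.py <<'E'
def side(azd,epd,x=(0,0,-1)):
    az,ep=np.radians(azd),np.radians(epd)
    z=np.array([np.cos(az)*np.cos(ep),np.sin(az)*np.cos(ep),-np.sin(ep)]); return z,frame(x,z)
E
python3 - <<'E'
from h import *
z,D=side(60,20)
g=np.array([.510,-.2775,.058])-.014*z
plan([((.50,-.33,.28),D),(g-.1*z,D),(g,D)])
E
```

```text
t 28.07 pos [ 0.538  -0.3732  0.2779] F [ 0.1 -0.1 -0.5] open 1.001 q [ 1.36  1.15 -1.44  1.43  0.63  1.14  2.43]
0 dp [-1.2, 57.4, 4.3] tw [-0.161, -0.603, -0.235] rows 3.6
1 dp [191.4, 17.6, 9.4] tw [0.0, 0.0, 0.0] rows 3.1
2 dp [0.0, -0.0, 100.0] tw [0.0, 0.0, 0.0] rows 1.6
```

Request:
step_arm([
  {"dp": [0, 14, 1], "twist": [-0.04, -0.15, -0.06], "hand": 1},
  {"dp": [0, 28, 2], "twist": [-0.08, -0.3, -0.12], "hand": 1},
  {"dp": [0, 42, 3], "twist": [-0.12, -0.45, -0.18], "hand": 1},
  {"dp": [-1, 57, 4], "twist": [-0.16, -0.6, -0.23], "hand": 1},
  {"dp": [-1, 57, 4], "twist": [-0.16, -0.6, -0.23], "hand": 1},
])

```text
clock: 28.7
tool_pos: [0.5193, -0.2529, 0.2504]
eef_rot: [-0.352, 0.788, 0.254, 0.437]
contact_force: [-0.3, 0.5, 0.4]
opening: 0.999
finger_force: 0.0
```

```bash
python3 - <<'E'
from h import *
z,D=side(60,20)
g=np.array([.510,-.2775,.058])-.014*z
plan([((.50,-.33,.28),D),(g-.1*z,D),(g,D)])
s=snap('scene','sg')
E
```

```text
t 28.7 pos [ 0.5193 -0.2529  0.2504] F [-0.3  0.5  0.4] open 0.999 q [ 1.47  1.35 -1.47  1.75  0.41  0.75  2.65]
0 dp [7.1, -30.3, -78.9] tw [-0.1, -0.157, -0.147] rows 1.4
1 dp [191.4, 17.6, 9.4] tw [0.0, 0.0, 0.0] rows 3.1
2 dp [0.0, -0.0, 100.0] tw [0.0, 0.0, 0.0] rows 1.6
```

View pics/sg.png

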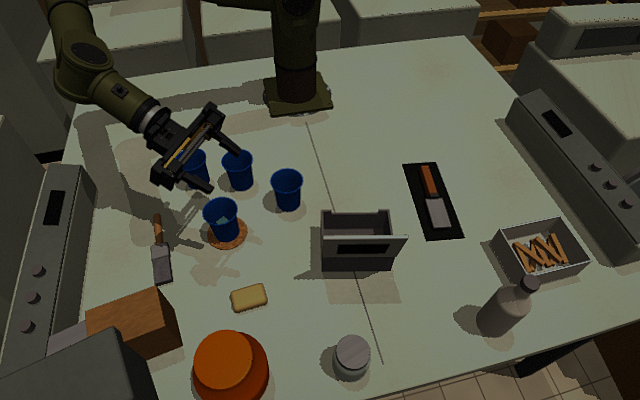

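Reaching this way runs joints 3 and 7 into their limits; I'll unwind by half a turn about the tool axis (same grasp) and come again.

```bash
python3 - <<'E'
from h import *
st=r.get_state(); h=R.from_quat(st['eef_rot']); print(h.as_matrix().round(2))
z,D=side(60,50)
W=[D*R.from_rotvec([0,0,k]) for k in (.5,1.2,2.0,2.6,np.pi)]
P=[(.50,-.33,.30)]*5
plan(list(zip(P,W)))
E
```

```text
[[-0.37 -0.78  0.51]
 [-0.33  0.62  0.71]
 [-0.87  0.09 -0.49]]
t 28.75 pos [ 0.5187 -0.2516  0.249 ] F [-1.1  1.5 -1.5] open 1.0 q [ 1.47  1.35 -1.47  1.76  0.41  0.75  2.65]
0 dp [-11.2, -29.4, -90.0] tw [0.037, 0.369, 0.326] rows 2.6
1 dp [0.0, 0.0, 0.0] tw [-0.0, 0.0, 0.7] rows 3.7
2 dp [0.0, 0.0, 0.0] tw [0.0, -0.0, 0.8] rows 4.3
3 dp [0.0, 0.0, 0.0] tw [-0.0, 0.0, 0.6] rows 3.2
4 dp [0.0, 0.0, 0.0] tw [0.0, -0.0, 0.542] rows 2.9
```

Request:
step_arm([
  {"dp": [-4, -10, -30], "twist": [0.01, 0.12, 0.11], "hand": 1},
  {"dp": [-7, -20, -60], "twist": [0.02, 0.25, 0.22], "hand": 1},
  {"dp": [-11, -29, -90], "twist": [0.04, 0.37, 0.33], "hand": 1},
  {"dp": [-11, -29, -90], "twist": [0.04, 0.37, 0.33], "hand": 1},
])

```text
clock: 29.25
tool_pos: [0.5031, -0.3335, 0.3067]
eef_rot: [-0.251, 0.906, 0.233, 0.248]
contact_force: [0.5, 1.3, -0.5]
opening: 1.002
finger_force: 0.0
```

Request:
step_arm([
  {"dp": [0, 0, 0], "twist": [0, 0, 0.18], "hand": 1},
  {"dp": [0, 0, 0], "twist": [0, 0, 0.36], "hand": 1},
  {"dp": [0, 0, 0], "twist": [0, 0, 0.54], "hand": 1},
  {"dp": [0, 0, 0], "twist": [0, 0, 0.7], "hand": 1},
  {"dp": [0, 0, 0], "twist": [0, 0, 0.7], "hand": 1},
])

```text
clock: 29.88
tool_pos: [0.4998, -0.3328, 0.301]
eef_rot: [0.075, 0.937, 0.307, 0.15]
contact_force: [0.4, 0.4, 0.3]
opening: 0.998
finger_force: 0.0
```

Request:
step_arm([
  {"dp": [0, 0, 0], "twist": [0, 0, 0.18], "hand": 1},
  {"dp": [0, 0, 0], "twist": [0, 0, 0.36], "hand": 1},
  {"dp": [0, 0, 0], "twist": [0, 0, 0.54], "hand": 1},
  {"dp": [0, 0, 0], "twist": [0, 0, 0.7], "hand": 1},
  {"dp": [0, 0, 0], "twist": [0, 0, 0.8], "hand": 1},
])

```text
clock: 30.5
tool_pos: [0.4998, -0.3331, 0.3011]
eef_rot: [0.435, 0.833, 0.342, 0.018]
contact_force: [-0.0, 0.7, -0.4]
opening: 0.999
finger_force: 0.0
```

```bash
python3 - <<'E'
from h import *
z,D=side(60,50)
W=[D*R.from_rotvec([0,0,k]) for k in (2.6,np.pi)]
plan(list(zip([(.50,-.33,.30)]*2,W)))
E
```

```text
t 30.5 pos [ 0.4998 -0.3331  0.3011] F [-0.   0.7 -0.4] open 0.999 q [ 1.25  0.87 -0.86  1.52 -0.1   1.01  1.26]
0 dp [1.9, 0.7, 2.6] tw [0.005, 0.005, 0.592] rows 3.2
1 dp [0.0, 0.0, 0.0] tw [0.0, -0.0, 0.542] rows 2.9
```

Request:
step_arm([
  {"dp": [2, 1, 3], "twist": [0, 0, 0.18], "hand": 1},
  {"dp": [2, 1, 3], "twist": [0, 0, 0.36], "hand": 1},
  {"dp": [2, 1, 3], "twist": [0, 0, 0.54], "hand": 1},
  {"dp": [2, 1, 3], "twist": [0, 0, 0.59], "hand": 1},
])

```text
clock: 31.0
tool_pos: [0.5003, -0.3295, 0.2999]
eef_rot: [0.658, 0.671, 0.332, -0.082]
contact_force: [0.1, 0.2, -0.4]
opening: 1.002
finger_force: 0.0
```

Request:
step_arm([
  {"dp": [0, 0, 0], "twist": [0, 0, 0.18], "hand": 1},
  {"dp": [0, 0, 0], "twist": [0, 0, 0.36], "hand": 1},
  {"dp": [0, 0, 0], "twist": [0, 0, 0.54], "hand": 1},
  {"dp": [0, 0, 0], "twist": [0, 0, 0.54], "hand": 1},
])

```text
clock: 31.5
tool_pos: [0.5003, -0.3296, 0.2999]
eef_rot: [0.813, 0.472, 0.299, -0.167]
contact_force: [1.0, 0.8, -0.5]
opening: 0.997
finger_force: 0.0
```

```bash
python3 - <<'E'
from h import *
z,D=side(60,20,(0,0,1))
g=np.array([.510,-.2775,.058])-.014*z
plan([((.48,-.35,.26),D),(g-.1*z,D),(g,D)])
E
```

```text
t 31.5 pos [ 0.5003 -0.3296  0.2999] F [ 1.   0.8 -0.5] open 0.997 q [ 1.1   0.78 -0.52  1.54 -0.38  1.04  0.39]
0 dp [-46.9, -7.9, 12.6] tw [0.005, 0.523, 0.01] rows 2.8
1 dp [-163.2, -10.3, 28.2] tw [0.0, 0.0, 0.0] rows 2.7
2 dp [-0.0, 0.0, 100.0] tw [0.0, 0.0, 0.0] rows 1.6
```

Request:
step_arm([
  {"dp": [-15, -3, 4], "twist": [0, 0.17, 0], "hand": 1},
  {"dp": [-32, -5, 8], "twist": [0, 0.34, 0], "hand": 1},
  {"dp": [-47, -8, 13], "twist": [0, 0.52, 0], "hand": 1},
  {"dp": [-47, -8, 13], "twist": [0, 0.52, 0], "hand": 1},
  {"dp": [-47, -8, 13], "twist": [0, 0.52, 0], "hand": 1},
])

```text
clock: 32.12
tool_pos: [0.4812, -0.3496, 0.2626]
eef_rot: [0.709, 0.413, 0.498, -0.281]
contact_force: [-0.4, -0.7, 1.7]
opening: 0.998
finger_force: 0.0
```

```bash
python3 - <<'E'
from h import *
z,D=side(60,20,(0,0,1))
g=np.array([.510,-.2775,.058])-.014*z
plan([((.48,-.35,.26),D),(g-.1*z,D),(g,D)])
E
```

```text
t 32.12 pos [ 0.4812 -0.3496  0.2626] F [-0.4 -0.7  1.7] open 0.998 q [ 1.32  1.1  -0.7   1.47 -0.56  1.21  0.64]
0 dp [-2.7, -0.9, 0.0] tw [0.006, 0.004, 0.013] rows 0.1
1 dp [-163.2, -10.3, 28.2] tw [0.0, 0.0, 0.0] rows 2.7
2 dp [-0.0, 0.0, 100.0] tw [0.0, 0.0, 0.0] rows 1.6
```

Joints are comfortable now. Descend to the pre-grasp.

Request:
step_arm([
  {"dp": [-45, -3, 7], "twist": [0, 0, 0], "hand": 1},
  {"dp": [-90, -6, 14], "twist": [0, 0, 0], "hand": 1},
  {"dp": [-135, -9, 22], "twist": [0, 0, 0], "hand": 1},
  {"dp": [-166, -11, 28], "twist": [0.01, 0, 0.01], "hand": 1},
  {"dp": [-166, -11, 28], "twist": [0.01, 0, 0.01], "hand": 1},
])

```text
clock: 32.75
tool_pos: [0.4575, -0.3724, 0.0965]
eef_rot: [0.71, 0.412, 0.494, -0.287]
contact_force: [1.1, -0.4, 0.6]
opening: 1.002
finger_force: 0.0
```

Request:
step_arm([
  {"dp": [0, 0, 0], "twist": [0, 0, 0], "hand": 1},
])

```text
clock: 32.88
tool_pos: [0.4583, -0.3728, 0.0988]
eef_rot: [0.709, 0.412, 0.495, -0.286]
contact_force: [-0.5, 0.2, -0.1]
opening: 1.0
finger_force: 0.0
```

```bash
python3 - <<'E'
from h import *
z,D=side(60,20,(0,0,1))
g=np.array([.510,-.2775,.058])-.014*z
plan([(g-.1*z,D),(g,D)])
s=snap('scene');t=snap('top')
cv2.imwrite('pics/pg.png',cv2.resize(np.hstack([t['pixels'][130:310,360:560],s['pixels'][120:300,130:330]]),None,fx=1.8,fy=1.8)[:,:,::-1])
E
```

```text
t 32.88 pos [ 0.4583 -0.3728  0.0988] F [-0.5  0.2 -0.1] open 1.0 q [ 1.33  1.35 -0.63  1.38 -0.46  1.18  0.77]
0 dp [-1.2, -2.9, 1.8] tw [-0.003, 0.005, 0.004] rows 0.1
1 dp [-0.0, 0.0, 100.0] tw [0.0, 0.0, 0.0] rows 1.6
```

View pics/pg.png

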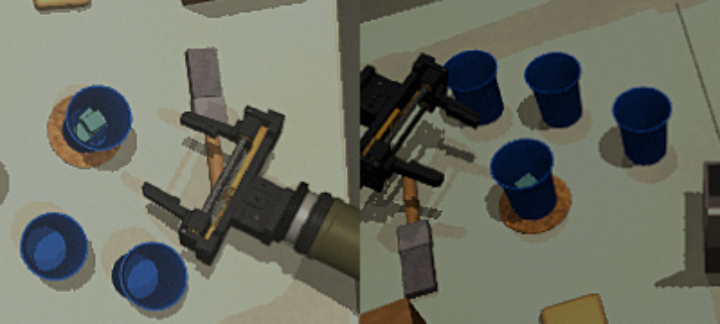

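```bash
python3 - <<'E'
from h import *
for c,s,C,I in both():
    for x,y in((.327,-.346),(.355,-.229)):
        m=near(C,x,y,.07,.07,.105)&(I[...,2]>I[...,0]+30)
        print(c,cv2.minEnclosingCircle((C[m][:,:2]*1000).astype(np.float32)) if m.sum()>10 else None, np.nanpercentile(C[m][:,2],95))
z,D=side(75,20,(0,0,1))
g=np.array([.510,-.2775,.058])-.014*z
plan([(g-.1*z,D),(g,D)])
E
```

```text
scene ((320.30841064453125, -342.0672912597656), 41.62054443359375) 0.09174035611760893
scene ((354.1280822753906, -223.7430877685547), 41.81234359741211) 0.09161469056002959
top ((322.5755615234375, -341.3724060058594), 40.65283203125) 0.09048945634633397
top ((354.78326416015625, -223.50140380859375), 40.50664520263672) 0.09114230636620044
t 33.08 pos [ 0.4569 -0.3731  0.0967] F [ 0.1 -0.4 -0.4] open 1.002 q [ 1.33  1.35 -0.63  1.38 -0.46  1.18  0.77]
0 dp [2.2, 25.9, 5.3] tw [0.243, 0.004, -0.089] rows 1.4
1 dp [0.0, -0.0, 100.0] tw [0.0, 0.0, 0.0] rows 1.6
```

Request:
step_arm([
  {"dp": [1, 18, 0], "twist": [0.06, 0, -0.02], "hand": 1},
  {"dp": [2, 26, 3], "twist": [0.15, 0, -0.05], "hand": 1},
  {"dp": [2, 26, 5], "twist": [0.24, 0, -0.09], "hand": 1},
  {"dp": [2, 26, 5], "twist": [0.24, 0, -0.09], "hand": 1},
  {"dp": [2, 26, 5], "twist": [0.24, 0, -0.09], "hand": 1},
])

```text
clock: 33.7
tool_pos: [0.4809, -0.3812, 0.0949]
eef_rot: [0.652, 0.497, 0.454, -0.348]
contact_force: [0.5, -0.1, 0.1]
opening: 1.002
finger_force: 0.0
```

```bash
python3 - <<'E'
from h import *
z,D=side(75,20,(0,0,1))
g=np.array([.510,-.2775,.058])-.014*z
plan([(g-.05*z,D),(g,D)])
E
```

```text
t 33.7 pos [ 0.4809 -0.3812  0.0949] F [ 0.5 -0.1  0.1] open 1.002 q [ 1.19  1.41 -0.6   1.07 -0.35  1.51  0.72]
0 dp [2.3, 1.0, 49.9] tw [0.004, 0.003, -0.004] rows 0.8
1 dp [-0.0, 0.0, 50.0] tw [0.0, 0.0, 0.0] rows 0.8
```

Request:
step_arm([
  {"dp": [2, 1, 30], "twist": [0, 0, 0], "hand": 1},
  {"dp": [2, 1, 55], "twist": [0, 0, 0], "hand": 1},
  {"dp": [2, 1, 75], "twist": [0, 0, 0], "hand": 1},
  {"dp": [2, 1, 90], "twist": [0, 0, 0], "hand": 1},
  {"dp": [2, 1, 90], "twist": [0, 0, 0], "hand": 1},
])

```text
clock: 34.33
tool_pos: [0.5041, -0.2985, 0.0658]
eef_rot: [0.651, 0.497, 0.454, -0.349]
contact_force: [-1.2, 0.6, -0.6]
opening: 0.996
finger_force: 0.0
```

```bash
python3 - <<'E'
from h import *
z,D=side(75,20,(0,0,1))
g=np.array([.510,-.2775,.058])-.014*z
plan([(g,D)])
for c,s,C,I in both():
    m=near(C,.51,-.2775,.07,.088,.105)&(I[...,2]>I[...,0]+30); print('rim',cv2.minEnclosingCircle((C[m][:,:2]*1000).astype(np.float32)))
E
```

```text
t 34.33 pos [ 0.5041 -0.2985  0.0658] F [-1.2  0.6 -0.6] open 0.996 q [ 1.14  1.42 -0.63  1.27 -0.37  1.28  0.76]
0 dp [0.2, 0.2, 9.2] tw [0.002, 0.002, -0.003] rows 0.1
rim ((508.734375, -277.2427673339844), 41.18829345703125)
rim ((510.4831237792969, -277.948486328125), 41.298789978027344)
```

Request:
step_arm([
  {"dp": [0, 0, 5], "twist": [0, 0, 0], "hand": 1},
  {"dp": [0, 0, 9], "twist": [0, 0, 0], "hand": 1},
  {"dp": [0, 0, 9], "twist": [0, 0, 0], "hand": 1},
])

```text
clock: 34.8
tool_pos: [0.5069, -0.2906, 0.0626]
eef_rot: [0.651, 0.498, 0.454, -0.349]
contact_force: [-0.8, 0.3, -0.1]
opening: 1.0
finger_force: 0.0
```

Request:
step_arm([
  {"dp": [0, 0, 0], "twist": [0, 0, 0], "hand": -1},
  {"dp": [0, 0, 0], "twist": [0, 0, 0], "hand": -1},
  {"dp": [0, 0, 0], "twist": [0, 0, 0], "hand": -1},
  {"dp": [0, 0, 0], "twist": [0, 0, 0], "hand": -1},
], force=35)

```text
clock: 35.3
tool_pos: [0.5065, -0.2909, 0.0628]
eef_rot: [0.651, 0.498, 0.454, -0.349]
contact_force: [-1.5, 0.7, 1.7]
opening: 0.738
finger_force: 34.7
```

```bash
python3 - <<'E'
from h import *
p=np.array(r.get_state()['tool_pos']); z,D=side(75,20,(0,0,1))
plan([(p+[0,0,.13],D)])
for c,s,C,I in both():
    m=near(C,.51,-.2775,.07,.088,.105)&(I[...,2]>I[...,0]+30); print('rim',cv2.minEnclosingCircle((C[m][:,:2]*1000).astype(np.float32)))
E
```

```text
t 35.3 pos [ 0.5065 -0.2909  0.0628] F [-1.5  0.7  1.7] open 0.738 q [ 1.14  1.42 -0.63  1.29 -0.38  1.26  0.76]
0 dp [122.1, -0.3, -44.7] tw [0.002, 0.002, -0.003] rows 2.1
rim ((511.4301452636719, -277.83489990234375), 41.06752014160156)
rim ((512.6947021484375, -277.4923400878906), 40.80516815185547)
```

```bash
cat >> h.py <<'E'
def cupP(a,b,zz,azd,epd,psi=0.,off=.014):
    z,D=side(azd,epd,(0,0,1)); return AB(a,b,zz)-off*z, D*R.from_rotvec([0,0,psi])
E
python3 - <<'E'
from h import *
p=np.array(r.get_state()['tool_pos']); z,D=side(75,20,(0,0,1))
w=[(p+[0,0,.132],D),cupP(.565,-.02,.19,76,20),cupP(.575,.125,.19,77,20),cupP(.575,.125,.18,77,10)]
w+=[cupP(.575,.125,.175,77,0,k) for k in(.6,1.3,1.8,2.2,2.6)]
plan(w)
E
```

```text
t 35.4 pos [ 0.5065 -0.2908  0.0629] F [-3.  -0.3  3.1] open 0.745 q [ 1.14  1.42 -0.63  1.29 -0.38  1.26  0.76]
0 dp [124.0, -0.3, -45.4] tw [0.002, 0.002, -0.003] rows 2.1
1 dp [47.3, 1.1, 130.0] tw [0.016, -0.0, -0.006] rows 2.2
2 dp [49.7, 7.2, 136.4] tw [0.016, 0.0, -0.006] rows 2.3
3 dp [-11.8, -0.0, 3.6] tw [-0.0, 0.175, -0.0] rows 0.9
4 dp [-7.4, -0.0, 1.1] tw [0.052, 0.169, 0.598] rows 3.3
5 dp [0.0, 0.0, 0.0] tw [0.0, 0.0, 0.7] rows 3.7
6 dp [0.0, 0.0, 0.0] tw [-0.0, 0.0, 0.5] rows 2.7
7 dp [0.0, 0.0, 0.0] tw [0.0, -0.0, 0.4] rows 2.1
8 dp [0.0, 0.0, 0.0] tw [0.0, -0.0, 0.4] rows 2.1
```

Request:
step_arm([
  {"dp": [20, 0, -7], "twist": [0, 0, 0], "hand": -1},
  {"dp": [50, 0, -18], "twist": [0, 0, 0], "hand": -1},
  {"dp": [90, 0, -33], "twist": [0, 0, 0], "hand": -1},
  {"dp": [124, 0, -45], "twist": [0, 0, 0], "hand": -1},
  {"dp": [124, 0, -45], "twist": [0, 0, 0], "hand": -1},
])

```text
clock: 36.02
tool_pos: [0.5089, -0.2912, 0.1984]
eef_rot: [0.651, 0.499, 0.455, -0.345]
contact_force: [-0.7, 0.7, -2.2]
opening: 0.741
finger_force: 34.8
```

Request:
step_arm([
  {"dp": [10, 0, 28], "twist": [0, 0, 0], "hand": -1},
  {"dp": [21, 0, 60], "twist": [0, 0, 0], "hand": -1},
  {"dp": [34, 1, 95], "twist": [0.01, 0, 0], "hand": -1},
  {"dp": [47, 1, 130], "twist": [0.016, 0, -0.006], "hand": -1},
])

```text
clock: 36.52
tool_pos: [0.5446, -0.1566, 0.1927]
eef_rot: [0.648, 0.503, 0.451, -0.352]
contact_force: [0.3, 0.1, -2.6]
opening: 0.746
finger_force: 34.8
```

Request:
step_arm([
  {"dp": [15, 2, 40], "twist": [0.005, 0, 0], "hand": -1},
  {"dp": [30, 4, 80], "twist": [0.01, 0, 0], "hand": -1},
  {"dp": [42, 6, 115], "twist": [0.016, 0, 0], "hand": -1},
  {"dp": [50, 7, 136], "twist": [0.016, 0, -0.006], "hand": -1},
  {"dp": [50, 7, 136], "twist": [0.016, 0, -0.006], "hand": -1},
])

```text
clock: 37.15
tool_pos: [0.5862, -0.0168, 0.1936]
eef_rot: [0.642, 0.509, 0.448, -0.357]
contact_force: [0.2, -0.4, -1.7]
opening: 0.747
finger_force: 34.8
```

```bash
python3 - <<'E'
from h import *
w=[cupP(.575,.125,.18,77,10)]
w+=[cupP(.575,.125,.175,77,0,k) for k in(.6,1.3,1.8,2.2,2.6)]
plan(w)
s=snap('scene','pour0'); print(cover_angle(s))
C=cloud(s);I=s['pixels'].astype(int)
m=near(C,.59,-.0,.08,.1,.26)&(I[...,2]>I[...,0]+30); P=C[m]; print('cup pts A,B,z ranges',np.percentile(P[:,:2]@u,[2,98]),np.percentile(P[:,:2]@v,[2,98]),np.percentile(P[:,2],[2,98]))
E
```

```text
t 37.15 pos [ 0.5862 -0.0168  0.1936] F [ 0.2 -0.4 -1.7] open 0.747 q [ 0.89  1.2  -0.84  1.74 -0.64  0.74  0.72]
0 dp [-11.3, -0.4, 1.7] tw [0.0, 0.176, -0.002] rows 0.9
1 dp [-7.4, -0.0, 1.1] tw [0.052, 0.169, 0.598] rows 3.3
2 dp [0.0, 0.0, 0.0] tw [0.0, 0.0, 0.7] rows 3.7
3 dp [0.0, 0.0, 0.0] tw [-0.0, 0.0, 0.5] rows 2.7
4 dp [0.0, 0.0, 0.0] tw [0.0, -0.0, 0.4] rows 2.1
5 dp [0.0, 0.0, 0.0] tw [0.0, -0.0, 0.4] rows 2.1
[(995, 0.301), (385, 1.769)]
cup pts A,B,z ranges [0.53987047 0.6134845 ] [0.09161692 0.16132954] [0.14181918 0.2266726 ]
```

View pics/pour0.png

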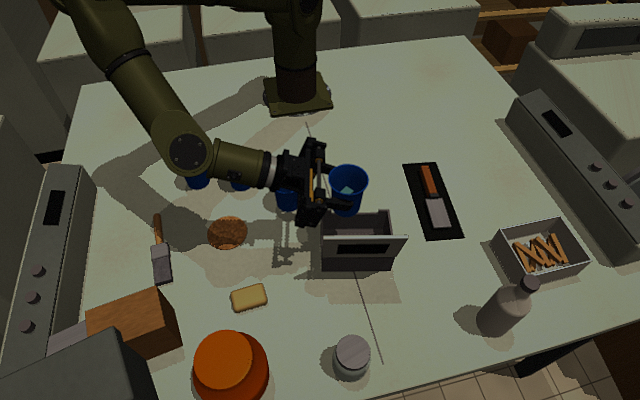

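Cup held upright above the dispenser at (347,190), tablets inside. Now level the tool and roll.

Request:
step_arm([
  {"dp": [-6, 0, 1], "twist": [0, 0.09, 0], "hand": -1},
  {"dp": [-11, 0, 2], "twist": [0, 0.176, 0], "hand": -1},
  {"dp": [-11, 0, 2], "twist": [0, 0.176, 0], "hand": -1},
])

```text
clock: 37.58
tool_pos: [0.586, -0.0233, 0.1794]
eef_rot: [0.604, 0.473, 0.503, -0.399]
contact_force: [-0.1, -0.3, -1.5]
opening: 0.742
finger_force: 34.8
```

Request:
step_arm([
  {"dp": [-2, 0, 0], "twist": [0.01, 0.04, 0.15], "hand": -1},
  {"dp": [-4, 0, 1], "twist": [0.03, 0.08, 0.3], "hand": -1},
  {"dp": [-6, 0, 1], "twist": [0.04, 0.12, 0.45], "hand": -1},
  {"dp": [-7, 0, 1], "twist": [0.05, 0.17, 0.6], "hand": -1},
  {"dp": [-7, 0, 1], "twist": [0.05, 0.17, 0.6], "hand": -1},
])

```text
clock: 38.2
tool_pos: [0.5862, -0.0214, 0.1753]
eef_rot: [0.661, 0.255, 0.399, -0.582]
contact_force: [-0.5, 0.2, -1.7]
opening: 0.746
finger_force: 34.8
```

```bash
python3 - <<'E'
from h import *
w=[cupP(.575,.125,.175,77,0,k) for k in(.6,1.3,1.8,2.2,2.6)]
plan(w)
E
```

```text
t 38.2 pos [ 0.5862 -0.0214  0.1753] F [-0.5  0.2 -1.7] open 0.746 q [ 0.9   1.41 -0.79  1.66 -0.83  1.    0.39]
0 dp [-1.1, -1.0, 2.0] tw [0.008, -0.001, -0.002] rows 0.0
1 dp [0.0, 0.0, 0.0] tw [0.0, 0.0, 0.7] rows 3.7
2 dp [0.0, 0.0, 0.0] tw [-0.0, 0.0, 0.5] rows 2.7
3 dp [0.0, 0.0, 0.0] tw [0.0, -0.0, 0.4] rows 2.1
4 dp [0.0, 0.0, 0.0] tw [0.0, -0.0, 0.4] rows 2.1
```

Request:
step_arm([
  {"dp": [0, 0, 1], "twist": [0, 0, 0.16], "hand": -1},
  {"dp": [0, 0, 1], "twist": [0, 0, 0.32], "hand": -1},
  {"dp": [0, 0, 1], "twist": [0, 0, 0.48], "hand": -1},
  {"dp": [0, 0, 1], "twist": [0, 0, 0.64], "hand": -1},
  {"dp": [0, 0, 1], "twist": [0, 0, 0.7], "hand": -1},
])

```text
clock: 38.83
tool_pos: [0.5869, -0.0199, 0.177]
eef_rot: [0.708, 0.013, 0.176, -0.684]
contact_force: [-0.2, -0.5, -1.7]
opening: 0.745
finger_force: 34.8
```

```bash
python3 - <<'E'
from h import *
w=[cupP(.575,.125,.175,77,0,k) for k in(1.3,1.8,2.2,2.6)]
plan(w)
E
```

```text
t 38.83 pos [ 0.5869 -0.0199  0.177 ] F [-0.2 -0.5 -1.7] open 0.745 q [ 0.84  1.36 -0.66  1.66 -0.95  1.09 -0.21]
0 dp [-2.2, 1.4, 0.4] tw [0.005, -0.005, -0.0] rows 0.0
1 dp [0.0, 0.0, 0.0] tw [-0.0, 0.0, 0.5] rows 2.7
2 dp [0.0, 0.0, 0.0] tw [0.0, -0.0, 0.4] rows 2.1
3 dp [0.0, 0.0, 0.0] tw [0.0, -0.0, 0.4] rows 2.1
```

Request:
step_arm([
  {"dp": [-2, 1, 0], "twist": [0, 0, 0.12], "hand": -1},
  {"dp": [-2, 1, 0], "twist": [0, 0, 0.24], "hand": -1},
  {"dp": [-2, 1, 0], "twist": [0, 0, 0.36], "hand": -1},
  {"dp": [-2, 1, 0], "twist": [0, 0, 0.5], "hand": -1},
  {"dp": [-2, 1, 0], "twist": [0, 0, 0.5], "hand": -1},
])

```text
clock: 39.45
tool_pos: [0.5852, -0.0196, 0.1753]
eef_rot: [-0.689, 0.161, -0.002, 0.706]
contact_force: [0.1, 0.7, -1.8]
opening: 0.746
finger_force: 34.8
```

Request:
step_arm([
  {"dp": [0, 0, 0], "twist": [0, 0, 0.1], "hand": -1},
  {"dp": [0, 0, 0], "twist": [0, 0, 0.2], "hand": -1},
  {"dp": [0, 0, 0], "twist": [0, 0, 0.3], "hand": -1},
  {"dp": [0, 0, 0], "twist": [0, 0, 0.4], "hand": -1},
  {"dp": [0, 0, 0], "twist": [0, 0, 0.4], "hand": -1},
])

```text
clock: 40.08
tool_pos: [0.585, -0.0195, 0.175]
eef_rot: [-0.643, 0.295, 0.138, 0.693]
contact_force: [-0.2, 0.0, -1.7]
opening: 0.746
finger_force: 34.8
```

```bash
python3 - <<'E'
from h import *
w=[cupP(.575,.125,.175,77,0,k) for k in(2.2,2.6)]
plan(w)
s=snap('scene');t=snap('top')
cv2.imwrite('pics/pour1.png',cv2.resize(np.hstack([t['pixels'][60:240,200:400],s['pixels'][130:310,260:460]]),None,fx=1.8,fy=1.8)[:,:,::-1])
for S,c in((s,'scene'),(t,'top')): print(find(S,c,'tablet1'))
E
```

```text
t 40.08 pos [ 0.585  -0.0195  0.175 ] F [-0.2  0.  -1.7] open 0.746 q [ 0.82  1.35 -0.62  1.67 -0.98  1.11 -1.08]
0 dp [0.1, -0.1, 0.4] tw [-0.002, -0.006, 0.003] rows 0.0
1 dp [0.0, 0.0, 0.0] tw [0.0, -0.0, 0.4] rows 2.1
[(0.67, array([ 0.613, -0.026,  0.127]))]
[]
```

View pics/pour1.png

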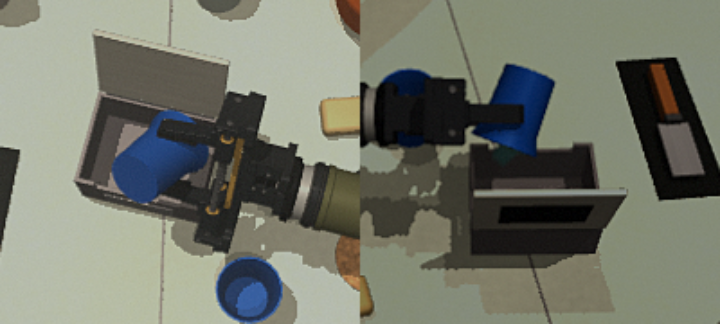

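```bash
python3 - <<'E'
from h import *
plan([cupP(.575,.125,.20,77,0,2.2),cupP(.575,.145,.20,77,0,2.2),cupP(.575,.145,.20,77,0,2.55),cupP(.575,.145,.20,77,0,2.9)])
E
```

```text
t 40.27 pos [ 0.5849 -0.0194  0.1747] F [-0.2  0.3 -1.7] open 0.74 q [ 0.82  1.35 -0.62  1.67 -0.98  1.12 -1.08]
0 dp [-14.7, -20.6, 0.3] tw [-0.003, -0.006, 0.0] rows 0.4
1 dp [-0.1, 0.0, 20.0] tw [0.0, 0.0, 0.0] rows 0.3
2 dp [0.0, 0.0, 0.0] tw [0.0, -0.0, 0.35] rows 1.9
3 dp [0.0, 0.0, 0.0] tw [0.0, 0.0, 0.35] rows 1.9
```

Request:
step_arm([
  {"dp": [-8, -10, 0], "twist": [0, 0, 0], "hand": -1},
  {"dp": [-15, -20, 5], "twist": [0, 0, 0], "hand": -1},
  {"dp": [-15, -20, 20], "twist": [0, 0, 0], "hand": -1},
  {"dp": [-15, -20, 20], "twist": [0, 0, 0.1], "hand": -1},
  {"dp": [-15, -20, 20], "twist": [0, 0, 0.2], "hand": -1},
])

```text
clock: 40.9
tool_pos: [0.5893, 0.0007, 0.2007]
eef_rot: [-0.609, 0.36, 0.209, 0.675]
contact_force: [0.1, 0.6, -0.6]
opening: 0.742
finger_force: 34.8
```

Request:
step_arm([
  {"dp": [0, 0, 0], "twist": [0, 0, 0.1], "hand": -1},
  {"dp": [0, 0, 0], "twist": [0, 0, 0.2], "hand": -1},
  {"dp": [0, 0, 0], "twist": [0, 0, 0.3], "hand": -1},
  {"dp": [0, 0, 0], "twist": [0, 0, 0.4], "hand": -1},
  {"dp": [0, 0, 0], "twist": [0, 0, 0.4], "hand": -1},
])

```text
clock: 41.52
tool_pos: [0.5893, 0.0004, 0.2004]
eef_rot: [-0.526, 0.472, 0.338, 0.621]
contact_force: [-0.6, -0.1, -0.2]
opening: 0.743
finger_force: 34.8
```

```bash
python3 - <<'E'
from h import *
w=[cupP(.575,.145,.20,77,0,k) for k in(2.8,3.1)]
plan(w)
s=snap('scene');t=snap('top')
cv2.imwrite('pics/pour2.png',cv2.resize(np.hstack([t['pixels'][60:240,200:400],s['pixels'][130:310,260:460]]),None,fx=1.8,fy=1.8)[:,:,::-1])
for S,c in((s,'scene'),(t,'top')): print(find(S,c,'tablet1'))
E
```

```text
t 41.52 pos [5.893e-01 4.000e-04 2.004e-01] F [-0.6 -0.1 -0.2] open 0.743 q [ 0.82  1.33 -0.69  1.7  -0.99  1.05 -1.71]
0 dp [0.5, -0.3, 0.0] tw [-0.006, -0.003, -0.0] rows 0.0
1 dp [0.0, 0.0, 0.0] tw [-0.0, 0.0, 0.3] rows 1.6
[]
[(0.36, array([ 0.611, -0.023,  0.022]))]
```

View pics/pour2.png

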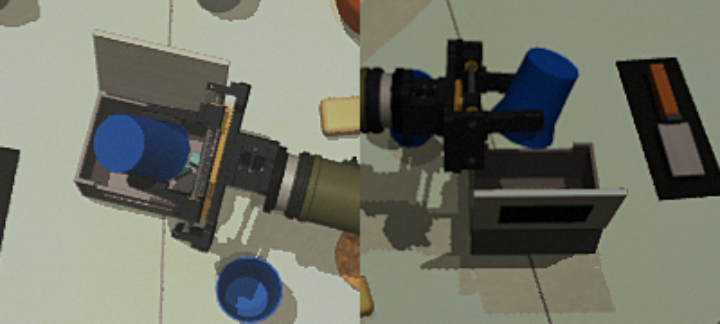

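Request:
step_arm([
  {"dp": [0, 0, 0], "twist": [0, 0, 0.15], "hand": -1},
  {"dp": [0, 0, 0], "twist": [0, 0, 0.3], "hand": -1},
  {"dp": [0, 0, 0], "twist": [0, 0, 0.15], "hand": -1},
  {"dp": [0, 0, 0], "twist": [0, 0, 0.3], "hand": -1},
  {"dp": [0, 0, 0], "twist": [0, 0, 0.3], "hand": -1},
])

```text
clock: 42.35
tool_pos: [0.5892, 0.0002, 0.1994]
eef_rot: [-0.45, 0.546, 0.427, 0.563]
contact_force: [0.2, -0.5, 0.3]
opening: 0.745
finger_force: 34.8
```

```bash
python3 - <<'E'
from h import *
w=[cupP(.575,.125,.20,77,0,k) for k in(2.8,2.1,1.4)]+[cupP(.555,.10,.20,77,k2,k) for k,k2 in((.7,5),(0,20))]
plan(w)
E
```

```text
t 42.35 pos [5.892e-01 2.000e-04 1.994e-01] F [ 0.2 -0.5  0.3] open 0.745 q [ 0.83  1.34 -0.72  1.7  -0.97  1.03 -2.02]
0 dp [-0.5, -0.7, -19.7] tw [-0.006, -0.002, -0.301] rows 1.6
1 dp [0.0, 0.0, 0.0] tw [0.0, -0.0, -0.7] rows 3.7
2 dp [0.0, 0.0, 0.0] tw [0.0, -0.0, -0.7] rows 3.7
3 dp [-19.4, -4.6, -25.0] tw [-0.077, -0.044, -0.7] rows 3.8
4 dp [2.8, -2.3, 0.5] tw [-0.092, -0.251, -0.696] rows 4.0
```

Request:
step_arm([
  {"dp": [0, 0, -10], "twist": [0, 0, -0.15], "hand": -1},
  {"dp": [0, -1, -20], "twist": [0, 0, -0.3], "hand": -1},
  {"dp": [0, -1, -20], "twist": [0, 0, -0.3], "hand": -1},
])

```text
clock: 42.72
tool_pos: [0.5858, -0.0205, 0.1991]
eef_rot: [-0.526, 0.473, 0.337, 0.621]
contact_force: [-0.1, 0.4, -1.1]
opening: 0.743
finger_force: 34.8
```

Request:
step_arm([
  {"dp": [0, 0, 0], "twist": [0, 0, -0.17], "hand": -1},
  {"dp": [0, 0, 0], "twist": [0, 0, -0.34], "hand": -1},
  {"dp": [0, 0, 0], "twist": [0, 0, -0.52], "hand": -1},
  {"dp": [0, 0, 0], "twist": [0, 0, -0.7], "hand": -1},
  {"dp": [0, 0, 0], "twist": [0, 0, -0.7], "hand": -1},
])

```text
clock: 43.35
tool_pos: [0.5854, -0.0192, 0.1996]
eef_rot: [-0.656, 0.265, 0.106, 0.699]
contact_force: [0.2, 0.5, -0.6]
opening: 0.745
finger_force: 34.8
```

Request:
step_arm([
  {"dp": [0, 0, 0], "twist": [0, 0, -0.17], "hand": -1},
  {"dp": [0, 0, 0], "twist": [0, 0, -0.34], "hand": -1},
  {"dp": [0, 0, 0], "twist": [0, 0, -0.52], "hand": -1},
  {"dp": [0, 0, 0], "twist": [0, 0, -0.7], "hand": -1},
  {"dp": [0, 0, 0], "twist": [0, 0, -0.7], "hand": -1},
])

```text
clock: 43.98
tool_pos: [0.5854, -0.0193, 0.1994]
eef_rot: [0.707, -0.025, 0.139, -0.693]
contact_force: [-0.9, 0.8, -1.3]
opening: 0.744
finger_force: 34.8
```

```bash
python3 - <<'E'
from h import *
w=[cupP(.555,.10,.20,77,k2,k) for k,k2 in((.7,5),(0,20))]
w+=[cupP(.54,-.05,.20,76,20)]
plan(w)
E
```

```text
t 43.98 pos [ 0.5854 -0.0193  0.1994] F [-0.9  0.8 -1.3] open 0.744 q [ 1.02  1.51 -1.11  1.67 -0.5   0.82 -0.75]
0 dp [-19.4, -5.0, -25.0] tw [-0.074, -0.049, -0.708] rows 3.8
1 dp [2.8, -2.3, 0.5] tw [-0.092, -0.251, -0.696] rows 4.0
2 dp [-51.3, -14.7, -141.0] tw [-0.016, -0.0, 0.006] rows 2.4
```

Request:
step_arm([
  {"dp": [-5, -1, -6], "twist": [-0.02, -0.01, -0.17], "hand": -1},
  {"dp": [-10, -2, -12], "twist": [-0.04, -0.02, -0.34], "hand": -1},
  {"dp": [-15, -4, -19], "twist": [-0.06, -0.04, -0.52], "hand": -1},
  {"dp": [-19, -5, -25], "twist": [-0.07, -0.05, -0.7], "hand": -1},
  {"dp": [-19, -5, -25], "twist": [-0.07, -0.05, -0.7], "hand": -1},
])

```text
clock: 44.6
tool_pos: [0.5604, -0.0394, 0.2014]
eef_rot: [0.699, 0.231, 0.35, -0.579]
contact_force: [0.1, -0.4, -1.1]
opening: 0.743
finger_force: 34.8
```

```bash
python3 - <<'E'
from h import *
w=[cupP(.555,.10,.20,77,k2,k) for k,k2 in((0,20),)]
w+=[cupP(.54,-.05,.20,76,20)]
plan(w)
E
```

```text
t 44.6 pos [ 0.5604 -0.0394  0.2014] F [ 0.1 -0.4 -1.1] open 0.743 q [ 1.11  1.54 -1.24  1.72 -0.22  0.77 -0.31]
0 dp [2.5, -2.5, 0.8] tw [-0.096, -0.252, -0.704] rows 4.0
1 dp [-51.3, -14.7, -141.0] tw [-0.016, -0.0, 0.006] rows 2.4
```

Request:
step_arm([
  {"dp": [1, -1, 0], "twist": [-0.02, -0.06, -0.17], "hand": -1},
  {"dp": [1, -1, 0], "twist": [-0.05, -0.12, -0.34], "hand": -1},
  {"dp": [2, -2, 1], "twist": [-0.07, -0.18, -0.52], "hand": -1},
  {"dp": [2, -2, 1], "twist": [-0.1, -0.25, -0.7], "hand": -1},
  {"dp": [2, -2, 1], "twist": [-0.1, -0.25, -0.7], "hand": -1},
])

```text
clock: 45.22
tool_pos: [0.5603, -0.037, 0.205]
eef_rot: [0.642, 0.508, 0.449, -0.357]
contact_force: [0.3, -0.3, -1.7]
opening: 0.738
finger_force: 34.8
```

```bash
python3 - <<'E'
from h import *
z,D=side(75,20,(0,0,1)); g=np.array([.5065,-.2909,.0628])
w=[cupP(.54,-.05,.20,76,20),(g+[0,0,.13],D),(g+[0,0,.004],D)]
plan(w)
s=snap('top');C=cloud(s);I=s['pixels'].astype(int)
t=(I[...,1]>I[...,0]+15)&(I[...,2]>I[...,0]+8)&(abs(I[...,1]-I[...,2])<35)
n,l,stt,ce=cv2.connectedComponentsWithStats(t.astype(np.uint8))
print('teal',[(np.nanmean(C[l==i],0).round(3).tolist(),int(stt[i,4])) for i in range(1,n) if stt[i,4]>10])
s=snap('scene');C=cloud(s);I=s['pixels'].astype(int)
b=near(C,.555,-.02,.08,.12,.26)&(I[...,2]>I[...,0]+30); P=C[b]; print(b.sum(),np.percentile(P[:,2],[1,99]),rect(P[P[:,2]>np.percentile(P[:,2],90)-.0]))
E
```

```text
t 45.23 pos [ 0.5603 -0.037   0.205 ] F [ 0.3 -0.3 -1.7] open 0.738 q [ 1.1   1.42 -1.31  1.78  0.1   0.67  0.02]
0 dp [-51.9, -13.7, -142.1] tw [-0.013, -0.0, 0.003] rows 2.4
1 dp [-48.2, 20.9, -97.3] tw [-0.016, 0.0, 0.006] rows 1.8
2 dp [-118.4, 0.0, 43.1] tw [0.0, 0.0, 0.0] rows 2.0
teal [([0.592, -0.047, 0.227], 22), ([0.568, -0.056, 0.222], 44), ([0.441, -0.132, 0.005], 12), ([0.361, -0.211, 0.002], 12), ([0.338, -0.373, 0.082], 20), ([0.321, -0.376, 0.078], 15)]
1070 [0.15227449 0.23781989] (array([565. , -25.4]), array([78.4, 77.7]), 74.5)
```

Request:
step_arm([
  {"dp": [-13, -3, -36], "twist": [0, 0, 0], "hand": -1},
  {"dp": [-26, -7, -71], "twist": [0, 0, 0], "hand": -1},
  {"dp": [-39, -10, -106], "twist": [-0.01, 0, 0], "hand": -1},
  {"dp": [-52, -14, -142], "twist": [-0.013, 0, 0], "hand": -1},
  {"dp": [-52, -14, -142], "twist": [-0.013, 0, 0], "hand": -1},
])

```text
clock: 45.95
tool_pos: [0.5126, -0.1856, 0.2019]
eef_rot: [0.647, 0.502, 0.454, -0.351]
contact_force: [0.2, -0.6, -1.6]
opening: 0.742
finger_force: 34.8
```

```bash
python3 - <<'E'
from h import *
z,D=side(75,20,(0,0,1)); g=np.array([.5065,-.2909,.0628])
plan([(g+[0,0,.13],D),(g+[0,0,.004],D)])
for c in('top','scene'):
    s=snap(c);C=cloud(s);I=s['pixels'].astype(int);A=C[...,:2]@u;B=C[...,:2]@v
    t=(I[...,1]>I[...,0]+20)&(I[...,2]>I[...,0]+10)&(abs(I[...,1]-I[...,2])<35)
    n,l,stt,ce=cv2.connectedComponentsWithStats(t.astype(np.uint8))
    print(c,'teal',[(np.nanmean(C[l==i],0).round(3).tolist(),int(stt[i,4]),ce[i].round()) for i in range(1,n) if stt[i,4]>10])
    inb=(A>.55)&(A<.66)&(B>.08)&(B<.23)&(C[...,2]<.06); h=inb&(C[...,2]>.012); print('inside pts',inb.sum(),h.sum())
    if c=='top': cv2.imwrite('pics/box.png',cv2.resize(np.hstack([I[70:200,220:400],]),None,fx=4,fy=4)[:,:,::-1].astype(np.float32))
    print(find(s,c,'tablet1'))
E
```

```text
t 45.95 pos [ 0.5126 -0.1856  0.2019] F [ 0.2 -0.6 -1.6] open 0.742 q [ 1.31  1.43 -1.3   1.61  0.11  1.    0.11]
0 dp [-43.9, 20.4, -94.1] tw [-0.008, -0.001, 0.005] rows 1.7
1 dp [-118.4, 0.0, 43.1] tw [0.0, 0.0, 0.0] rows 2.0
top teal [([0.663, 0.004, 0.024], 60, array([290., 134.])), ([0.646, -0.016, 0.02], 78, array([298., 142.])), ([0.63, -0.046, 0.024], 59, array([310., 148.])), ([0.617, -0.021, 0.023], 60, array([299., 153.]))]
inside pts 2386 413Traceback (most recent call last):
  File "<stdin>", line 10, in <module>
cv2.error: OpenCV(4.12.0) /io/opencv/modules/imgproc/src/resize.cpp:4086: error: (-215:Assertion failed) func != 0 in function 'resize'
```

Four separate tablets are on the box floor. Cup goes back to the coaster.

Request:
step_arm([
  {"dp": [-12, 5, -25], "twist": [0, 0, 0], "hand": -1},
  {"dp": [-24, 10, -50], "twist": [0, 0, 0], "hand": -1},
  {"dp": [-35, 15, -75], "twist": [-0.01, 0, 0], "hand": -1},
  {"dp": [-44, 20, -94], "twist": [-0.01, 0, 0], "hand": -1},
  {"dp": [-44, 20, -94], "twist": [-0.01, 0, 0], "hand": -1},
])

```text
clock: 46.62
tool_pos: [0.5074, -0.2871, 0.1938]
eef_rot: [0.646, 0.503, 0.457, -0.348]
contact_force: [-0.1, -0.1, -0.5]
opening: 0.745
finger_force: 34.8
```

Request:
step_arm([
  {"dp": [-35, 0, 13], "twist": [0, 0, 0], "hand": -1},
  {"dp": [-65, 0, 24], "twist": [0, 0, 0], "hand": -1},
  {"dp": [-90, 0, 33], "twist": [0, 0, 0], "hand": -1},
  {"dp": [-90, 0, 33], "twist": [0, 0, 0], "hand": -1},
])

```text
clock: 47.12
tool_pos: [0.5074, -0.2855, 0.0966]
eef_rot: [0.645, 0.503, 0.456, -0.35]
contact_force: [0.1, 0.4, -0.8]
opening: 0.741
finger_force: 34.8
```

```bash
python3 - <<'E'
from h import *
z,D=side(75,20,(0,0,1)); g=np.array([.5055,-.2906,.0628])
plan([(g+[0,0,.004],D),(g,D)])
for c,s,C,I in both():
    b=near(C,.51,-.2775,.08,.03,.16)&(I[...,2]>I[...,0]+30); P=C[b]; zt=np.percentile(P[:,2],99)
    m=P[:,2]>zt-.007; k=P[m]
    f=np.linalg.lstsq(np.c_[k[:,:2],np.ones(len(k))],k[:,2],rcond=None)[0]
    print(c,'ztop',zt,'rim',cv2.minEnclosingCircle((k[:,:2]*1000).astype(np.float32)),'rim slope',f[:2].round(3))
E
```

```text
t 47.12 pos [ 0.5074 -0.2855  0.0966] F [ 0.1  0.4 -0.8] open 0.741 q [ 1.33  1.59 -1.23  1.31  0.19  1.26  0.26]
0 dp [-29.9, -0.8, 5.0] tw [-0.007, -0.003, 0.01] rows 0.5
1 dp [-3.8, 0.0, 1.4] tw [0.0, 0.0, 0.0] rows 0.1
scene ztop 0.1307400863532918 rim ((510.6280517578125, -272.21221923828125), 41.0406379699707) rim slope [0.024 0.004]
top ztop 0.13190095110532868 rim ((513.9718627929688, -272.9491271972656), 40.86269760131836) rim slope [0.003 0.003]
```

Request:
step_arm([
  {"dp": [-10, 0, 2], "twist": [-0.01, 0, 0.01], "hand": -1},
  {"dp": [-20, -1, 4], "twist": [-0.01, 0, 0.01], "hand": -1},
  {"dp": [-28, -1, 5], "twist": [-0.01, 0, 0.01], "hand": -1},
  {"dp": [-31, -1, 5], "twist": [-0.01, 0, 0.01], "hand": -1},
  {"dp": [-32, -1, 5], "twist": [-0.01, 0, 0.01], "hand": -1},
])

```text
clock: 47.85
tool_pos: [0.5058, -0.2931, 0.0667]
eef_rot: [0.65, 0.498, 0.458, -0.347]
contact_force: [-0.6, -0.4, -0.8]
opening: 0.745
finger_force: 34.8
```

```bash
python3 - <<'E'
from h import *
z,D=side(75,20,(0,0,1)); g=np.array([.5055,-.2906,.0628])
plan([(g,D)])
for c,s,C,I in both():
    b=near(C,.51,-.2775,.08,.03,.16)&(I[...,2]>I[...,0]+30); P=C[b]; zt=np.percentile(P[:,2],99)
    k=P[P[:,2]>zt-.007]
    print(c,'ztop',zt,'rim',cv2.minEnclosingCircle((k[:,:2]*1000).astype(np.float32)))
E
```

```text
t 47.85 pos [ 0.5058 -0.2931  0.0667] F [-0.6 -0.4 -0.8] open 0.745 q [ 1.33  1.63 -1.22  1.28  0.21  1.26  0.28]
0 dp [-2.8, -1.0, 3.5] tw [0.006, -0.001, 0.003] rows 0.1
scene ztop 0.10131187006305105 rim ((509.77569580078125, -279.9814453125), 40.8399772644043)
top ztop 0.10029429008574718 rim ((511.794921875, -280.6866760253906), 41.20124816894531)
```

Request:
step_arm([
  {"dp": [-2, -1, 3], "twist": [0, 0, 0], "hand": -1},
  {"dp": [-3, -1, 4], "twist": [0, 0, 0], "hand": -1},
  {"dp": [-3, -1, 4], "twist": [0, 0, 0], "hand": -1},
  {"dp": [-4, -1, 4], "twist": [0, 0, 0], "hand": -1},
  {"dp": [-4, -1, 4], "twist": [0, 0, 0], "hand": -1},
])

```text
clock: 48.58
tool_pos: [0.5055, -0.2899, 0.0626]
eef_rot: [0.649, 0.498, 0.458, -0.347]
contact_force: [-1.2, 1.4, 2.6]
opening: 0.742
finger_force: 34.8
```

```bash
python3 - <<'E'
from h import *
z,D=side(75,20,(0,0,1)); g=np.array([.5055,-.2906,.0628])
plan([(g,D)])
for c,s,C,I in both():
    b=near(C,.51,-.2775,.08,.03,.16)&(I[...,2]>I[...,0]+30); P=C[b]; zt=np.percentile(P[:,2],99)
    k=P[P[:,2]>zt-.007]
    print(c,'ztop',zt,'rim',cv2.minEnclosingCircle((k[:,:2]*1000).astype(np.float32)))
    for x,y in((.322,-.3415),):
        b=near(C,x,y,.06,.03,.16)&(I[...,2]>I[...,0]+30);print('ref',np.percentile(C[b][:,2],99))
E
```

```text
t 48.58 pos [ 0.5055 -0.2899  0.0626] F [-1.2  1.4  2.6] open 0.742 q [ 1.33  1.63 -1.21  1.28  0.22  1.25  0.28]
0 dp [-0.1, 0.2, -0.7] tw [0.005, -0.003, 0.004] rows 0.0
scene ztop 0.09748663221621065 rim ((509.4075622558594, -276.82843017578125), 41.0828971862793)
ref 0.09233750412756964
top ztop 0.09629638586567295 rim ((511.2889404296875, -277.4178771972656), 40.72773361206055)
ref 0.09159737423437858
```

Request:
step_arm([
  {"dp": [0, 0, 0], "twist": [0, 0, 0], "hand": 0.6},
  {"dp": [0, 0, 0], "twist": [0, 0, 0], "hand": 0.8},
  {"dp": [0, 0, 0], "twist": [0, 0, 0], "hand": 1},
  {"dp": [0, 0, 0], "twist": [0, 0, 0], "hand": 1},
])

```text
clock: 49.18
tool_pos: [0.5055, -0.2907, 0.0614]
eef_rot: [0.65, 0.498, 0.457, -0.346]
contact_force: [0.6, 0.3, -0.0]
opening: 0.999
finger_force: 0.0
```

Request:
step_arm([
  {"dp": [0, 0, -20], "twist": [0, 0, 0], "hand": 1},
  {"dp": [0, 0, -45], "twist": [0, 0, 0], "hand": 1},
  {"dp": [0, 0, -80], "twist": [0, 0, 0], "hand": 1},
  {"dp": [0, 0, -105], "twist": [0, 0, 0], "hand": 1},
  {"dp": [0, 0, -105], "twist": [0, 0, 0], "hand": 1},
])

```text
clock: 49.8
tool_pos: [0.4795, -0.3876, 0.0978]
eef_rot: [0.651, 0.497, 0.458, -0.345]
contact_force: [0.2, 0.3, 0.1]
opening: 1.001
finger_force: 0.0
```

```bash
python3 - <<'E'
from h import *
for c,s,C,I in both():
    b=near(C,.51,-.2775,.08,.03,.16)&(I[...,2]>I[...,0]+30); P=C[b]; zt=np.percentile(P[:,2],99)
    k=P[P[:,2]>zt-.007]
    print(c,'ztop',zt,'rim',cv2.minEnclosingCircle((k[:,:2]*1000).astype(np.float32)))
    co=near(C,.51,-.277,.06,-.003,.012)&(I[...,0]>I[...,2]+40)
    print('coaster',co.sum(),cv2.minEnclosingCircle((C[co][:,:2]*1000).astype(np.float32)))
z,D=side(60,50,(0,0,1)); 
z2,D2=side(30,89,(0,0,1))
p=np.array(r.get_state()['tool_pos'])
plan([(p+[0,0,.17],None),((.48,-.33,.33),D),((.52,-.2,.33),D2)])
E
```

```text
scene ztop 0.09665629576455904 rim ((509.2908630371094, -277.36651611328125), 41.1267204284668)
coaster 406 ((509.4172668457031, -277.1102600097656), 49.904075622558594)
top ztop 0.09602096196936763 rim ((511.32586669921875, -277.2522277832031), 41.01728439331055)
coaster 447 ((510.9237060546875, -277.6303405761719), 49.996429443359375)
t 49.9 pos [ 0.4793 -0.3846  0.0971] F [1.2 0.3 0.4] open 0.999 q [ 1.35  1.6  -1.22  1.05  0.19  1.52  0.32]
0 dp [159.8, 0.8, -58.0] tw [0.0, 0.0, 0.0] rows 2.7
1 dp [77.2, -13.3, 28.3] tw [-0.211, -0.522, 0.154] rows 3.1
2 dp [101.6, -30.4, 85.2] tw [-0.187, -0.665, 0.5] rows 4.6
```

Cup is upright and within 1 mm of the coaster's centre. Now move the closed gripper behind the cover.

Request:
step_arm([
  {"dp": [55, 0, -20], "twist": [0, 0, 0], "hand": 0},
  {"dp": [110, 0, -40], "twist": [0, 0, 0], "hand": -1},
  {"dp": [160, 0, -58], "twist": [0, 0, 0], "hand": -1},
  {"dp": [160, 0, -58], "twist": [0, 0, 0], "hand": -1},
], force=20)

```text
clock: 50.4
tool_pos: [0.4795, -0.3838, 0.2724]
eef_rot: [0.648, 0.501, 0.458, -0.345]
contact_force: [-0.2, 0.3, -0.4]
opening: 0.57
finger_force: 0.0
```

```bash
python3 - <<'E'
from h import *
h=R.from_quat(r.get_state()['eef_rot']); D=down(-12.8)
rv=(h.inv()*D).as_rotvec(); print(np.linalg.norm(rv))
W=[h*R.from_rotvec(rv*k) for k in(.34,.67,1)]
plan(list(zip([(.51,-.31,.31),(.58,-.23,.31),(.66,-.13,.30)],W))+[(AB(.75,.155,.29),D),(AB(.75,.155,.21),D)])
C=np.concatenate([cloud(snap(c)).reshape(-1,3) for c in('top','scene')])
m=(np.hypot(C[:,0]-.8,C[:,1])<.13)&(C[:,2]>.01)&(C[:,0]>.71); print('behind',m.sum(),C[m].min(0),C[m].max(0))
E
```

```text
1.8830949872921605
t 50.4 pos [ 0.4795 -0.3838  0.2724] F [-0.2  0.3 -0.4] open 0.57 q [ 1.38  1.38 -1.3   1.11  0.06  1.57  0.17]
0 dp [62.3, 10.6, 61.6] tw [-0.312, -0.33, 0.451] rows 3.4
1 dp [70.9, -4.6, 79.1] tw [-0.303, -0.32, 0.438] rows 3.3
2 dp [86.1, -71.7, 62.8] tw [-0.303, -0.32, 0.438] rows 3.3
3 dp [77.6, -135.5, 10.0] tw [0.0, 0.0, -0.0] rows 2.5
4 dp [0.0, 0.0, 80.0] tw [0.0, 0.0, 0.0] rows 1.3
behind 3168 [ 0.71001014 -0.1028817   0.01000588] [0.91482924 0.07970226 0.20041877]
```

Request:
step_arm([
  {"dp": [16, 3, 15], "twist": [-0.08, -0.08, 0.11], "hand": -1},
  {"dp": [31, 5, 31], "twist": [-0.16, -0.16, 0.23], "hand": -1},
  {"dp": [47, 8, 46], "twist": [-0.23, -0.25, 0.34], "hand": -1},
  {"dp": [62, 11, 62], "twist": [-0.31, -0.33, 0.45], "hand": -1},
  {"dp": [62, 11, 62], "twist": [-0.31, -0.33, 0.45], "hand": -1},
])

```text
clock: 51.12
tool_pos: [0.5096, -0.3078, 0.3057]
eef_rot: [0.853, 0.319, 0.327, -0.251]
contact_force: [-0.6, -0.8, -0.6]
opening: 0.008
finger_force: 0.0
```

Request:
step_arm([
  {"dp": [18, -1, 20], "twist": [-0.08, -0.08, 0.11], "hand": -1},
  {"dp": [36, -2, 40], "twist": [-0.15, -0.16, 0.22], "hand": -1},
  {"dp": [54, -3, 60], "twist": [-0.23, -0.24, 0.33], "hand": -1},
  {"dp": [71, -5, 79], "twist": [-0.3, -0.32, 0.44], "hand": -1},
  {"dp": [71, -5, 79], "twist": [-0.3, -0.32, 0.44], "hand": -1},
])

```text
clock: 51.75
tool_pos: [0.5821, -0.2262, 0.3046]
eef_rot: [0.97, 0.112, 0.17, -0.135]
contact_force: [-0.1, 0.2, 0.1]
opening: 0.004
finger_force: 0.0
```

Request:
step_arm([
  {"dp": [21, -18, 16], "twist": [-0.08, -0.08, 0.11], "hand": -1},
  {"dp": [43, -36, 31], "twist": [-0.15, -0.16, 0.22], "hand": -1},
  {"dp": [64, -54, 47], "twist": [-0.23, -0.24, 0.33], "hand": -1},
  {"dp": [86, -72, 63], "twist": [-0.3, -0.32, 0.44], "hand": -1},
  {"dp": [86, -72, 63], "twist": [-0.3, -0.32, 0.44], "hand": -1},
])

```text
clock: 52.38
tool_pos: [0.6615, -0.1263, 0.2907]
eef_rot: [0.994, -0.108, -0.006, -0.006]
contact_force: [-0.8, -0.8, -0.7]
opening: 0.003
finger_force: 0.0
```

```bash
python3 - <<'E'
from h import *
D=down(-12.8)
plan([(AB(.75,.155,.29),D),(AB(.75,.155,.21),D)])
E
```

```text
t 52.38 pos [ 0.6615 -0.1263  0.2907] F [-0.8 -0.8 -0.7] open 0.003 q [ 0.25  0.74 -0.25  1.35  0.17  1.09 -1.81]
0 dp [77.9, -131.1, 0.9] tw [-0.01, 0.014, 0.007] rows 2.4
1 dp [0.0, 0.0, 80.0] tw [0.0, 0.0, 0.0] rows 1.3
```

Request:
step_arm([
  {"dp": [26, -44, 0], "twist": [0, 0, 0], "hand": -1},
  {"dp": [52, -88, 0], "twist": [0, 0.01, 0], "hand": -1},
  {"dp": [78, -131, 1], "twist": [-0.01, 0.01, 0], "hand": -1},
  {"dp": [78, -131, 1], "twist": [-0.01, 0.01, 0], "hand": -1},
])

```text
clock: 52.88
tool_pos: [0.7654, -0.0188, 0.2892]
eef_rot: [0.994, -0.11, -0.002, 0.0]
contact_force: [-0.4, -1.4, 0.1]
opening: 0.003
finger_force: 0.0
```

Request:
step_arm([
  {"dp": [0, 0, 40], "twist": [0, 0, 0], "hand": -1},
  {"dp": [0, 0, 80], "twist": [0, 0, 0], "hand": -1},
  {"dp": [0, 0, 93], "twist": [0, 0, 0], "hand": -1},
  {"dp": [0, 0, 93], "twist": [0, 0, 0], "hand": -1},
])

```text
clock: 53.38
tool_pos: [0.7642, -0.0236, 0.1996]
eef_rot: [0.994, -0.113, -0.001, 0.002]
contact_force: [0.6, -0.4, 0.2]
opening: 0.006
finger_force: 0.0
```

```bash
python3 - <<'E'
from h import *
D=down(-12.8); plan([(AB(.75,.155,.198),D)])
p=np.array(r.get_state()['tool_pos']); a=p[:2]@u; print('A,B',a,p[:2]@v)
for th in np.r_[1.75:0:-.15,0]:
    ta=.664-.095*np.cos(th)+.017*np.sin(th); tz=.080+.095*np.sin(th)+.008*np.cos(th)
    print(round(th,2),'dpx',round((ta-a)*1000),'dpz',round(-(tz+.022-p[2])*1000))
E
```

```text
t 53.38 pos [ 0.7642 -0.0236  0.1996] F [ 0.6 -0.4  0.2] open 0.006 q [ 0.05  0.96 -0.21  1.11  0.2   1.09 -1.96]
0 dp [-0.4, -8.7, 1.5] tw [0.004, 0.001, -0.004] rows 0.1
A,B 0.750417767546583 0.1463273170161599
1.75 dpx -53 dpz 6
1.6 dpx -67 dpz 3
1.45 dpx -81 dpz 2
1.3 dpx -95 dpz 4
1.15 dpx -110 dpz 8
1.0 dpx -123 dpz 13
0.85 dpx -136 dpz 21
0.7 dpx -148 dpz 30
0.55 dpx -159 dpz 41
0.4 dpx -167 dpz 53
0.25 dpx -174 dpz 66
0.1 dpx -179 dpz 80
0.0 dpx -181 dpz 90
```

Request:
step_arm([
  {"dp": [-35, 0, 4], "twist": [0, 0, 0], "hand": -1},
  {"dp": [-53, 0, 6], "twist": [0, 0, 0], "hand": -1},
  {"dp": [-67, 0, 3], "twist": [0, 0, 0], "hand": -1},
  {"dp": [-81, 0, 2], "twist": [0, 0, 0], "hand": -1},
  {"dp": [-95, 0, 4], "twist": [0, 0, 0], "hand": -1},
])

```text
clock: 54.0
tool_pos: [0.6744, -0.0008, 0.1998]
eef_rot: [0.994, -0.113, 0.004, 0.001]
contact_force: [1.7, -0.9, 2.2]
opening: 0.007
finger_force: 0.8
```

Request:
step_arm([
  {"dp": [-15, 0, 4], "twist": [0, 0, 0], "hand": -1},
  {"dp": [-28, 0, 9], "twist": [0, 0, 0], "hand": -1},
  {"dp": [-41, 0, 17], "twist": [0, 0, 0], "hand": -1},
  {"dp": [-53, 0, 26], "twist": [0, 0, 0], "hand": -1},
  {"dp": [-64, 0, 37], "twist": [0, 0, 0], "hand": -1},
])

```text
clock: 54.62
tool_pos: [0.6123, 0.0135, 0.1621]
eef_rot: [0.994, -0.113, 0.004, 0.001]
contact_force: [1.0, -0.4, 1.0]
opening: 0.007
finger_force: 0.5
```

```bash
python3 - <<'E'
from h import *
plan([]); print(cover_angle(snap('scene')))
p=np.array(r.get_state()['tool_pos']); print('A,tipz',p[:2]@u,p[2]-.022)
E
```

```text
t 54.62 pos [0.6123 0.0135 0.1621] F [ 1.  -0.4  1. ] open 0.007 q [ 0.01  0.8  -0.19  1.7   0.23  0.66 -2.11]
[(854, 0.565), (834, 0.604)]
A,tipz 0.5913776224175665 0.1384460607800404
```

Request:
step_arm([
  {"dp": [-8, 0, 12], "twist": [0, 0, 0], "hand": -1},
  {"dp": [-15, 0, 25], "twist": [0, 0, 0], "hand": -1},
  {"dp": [-20, 0, 39], "twist": [0, 0, 0], "hand": -1},
  {"dp": [-22, 0, 49], "twist": [0, 0, 0], "hand": -1},
  {"dp": [-22, 0, 53], "twist": [0, 0, 0], "hand": -1},
])

```text
clock: 55.3
tool_pos: [0.5902, 0.0189, 0.1103]
eef_rot: [0.994, -0.113, 0.002, 0.002]
contact_force: [-10.4, -0.5, 46.4]
opening: 0.005
finger_force: 23.2
```

Request:
step_arm([
  {"dp": [0, 0, 1], "twist": [0, 0, 0], "hand": -1},
  {"dp": [0, 0, 2], "twist": [0, 0, 0], "hand": -1},
])

```text
clock: 55.55
tool_pos: [0.5901, 0.0189, 0.1103]
eef_rot: [0.994, -0.113, 0.003, 0.002]
contact_force: [-10.5, 0.2, 44.1]
opening: 0.006
finger_force: 22.1
```

```bash
python3 - <<'E'
from h import *
plan([])
p=np.array(r.get_state()['tool_pos']); print('A,tipz',p[:2]@u,p[2]-.022)
for c,s,C,I in both():
    A=C[...,:2]@u;B=C[...,:2]@v
    for b0,b1 in((.08,.115),(.2,.23)):
        m=(A>.55)&(A<.655)&(B>b0)&(B<b1)&(C[...,2]>.06)&(C[...,2]<.12)
        if m.sum()>20: f=np.polyfit(A[m],C[m][:,2],1); print(c,m.sum(),'angle',np.arctan(-f[0]).round(4),'z at front',np.polyval(f,.55))
E
```

```text
t 55.55 pos [0.5901 0.0189 0.1103] F [-10.5   0.2  44.1] open 0.006 q [-0.02  0.85 -0.16  1.79  0.26  0.51 -2.15]
A,tipz 0.5712555108737801 0.08832007044168089
scene 616 angle -0.0014 z at front 0.08998530886663776
scene 519 angle -0.0018 z at front 0.08976939432080416
top 42 angle 0.0214 z at front 0.08911493450253917
```

Request:
step_arm([
  {"dp": [0, 0, -10], "twist": [0, 0, 0], "hand": -1},
  {"dp": [0, 0, -60], "twist": [0, 0, 0], "hand": -1},
  {"dp": [0, 0, -120], "twist": [0, 0, 0], "hand": -1},
  {"dp": [0, 0, -170], "twist": [0, 0, 0], "hand": -1},
  {"dp": [0, 0, -170], "twist": [0, 0, 0], "hand": -1},
])

```text
clock: 56.28
tool_pos: [0.5914, 0.0199, 0.2796]
eef_rot: [0.994, -0.113, 0.006, 0.0]
contact_force: [1.3, 0.4, -0.2]
opening: 0.006
finger_force: 0.0
```

```bash
python3 - <<'E'
from h import *
plan([])
for c,s,C,I in both():
    A=C[...,:2]@u;B=C[...,:2]@v
    m=(A>.55)&(A<.655)&(B>.08)&(B<.23)&(C[...,2]>.06)&(C[...,2]<.12)
    if m.sum()>50: f=np.polyfit(A[m],C[m][:,2],1); print(c,m.sum(),'angle',np.arctan(-f[0]).round(4),'z',np.median(C[m][:,2]))
    b=near(C,.51,-.2775,.08,.03,.16)&(I[...,2]>I[...,0]+30)
    if b.sum()>50:
        P=C[b]; zt=np.percentile(P[:,2],99); k=P[P[:,2]>zt-.007]; print('cup',zt,cv2.minEnclosingCircle((k[:,:2]*1000).astype(np.float32)))
    t=(I[...,1]>I[...,0]+20)&(I[...,2]>I[...,0]+10)&(abs(I[...,1]-I[...,2])<35)
    n,l,stt,ce=cv2.connectedComponentsWithStats(t.astype(np.uint8)); print('teal',[(C[l==i].mean(0).round(3).tolist(),int(stt[i,4])) for i in range(1,n) if stt[i,4]>15])
    h=near(C,.52,.255,.17,.009,.05)&(I[...,0]>I[...,2]+40)
    if h.sum()>20: print('handle',rect(C[h]),np.median(C[h][:,2]))
    print(find(s,c,'scraper'),find(s,c,'soap_bar',2),find(s,c,'lint_brush',2))
E
```

```text
t 56.27 pos [0.5914 0.0199 0.2796] F [ 1.3  0.4 -0.2] open 0.006 q [ 0.02  0.62 -0.23  1.66  0.18  0.88 -2.08]
scene 2627 angle 0.0017 z 0.0902215575104155
cup 0.09672186207622746 ((510.2410888671875, -277.1943054199219), 41.47132873535156)
teal []
handle (array([473.9, 268.8]), array([97.8, 21.7]), -8.4) 0.026812369332914532
[(0.55, array([0.554, 0.262, 0.019]))] [(0.76, array([ 0.699, -0.245,  0.032]))] [(0.93, array([ 0.555, -0.442,  0.018]))]
cup 0.09673640926615834 ((510.8121337890625, -276.82281494140625), 40.82340621948242)
teal []
handle (array([476.4, 267.9]), array([100.5,  22.9]), -8.8) 0.0252243051969524
[(0.81, array([0.545, 0.26 , 0.018])), (0.2, array([ 0.541, -0.438,  0.021]))] [(0.77, array([ 0.695, -0.242,  0.023]))] [(0.92, array([ 0.54 , -0.439,  0.02 ]))]
```

Everything checks out: the cover is shut, the cup is centred, the scraper is on its mat, no tablets are loose and the bystanders haven't moved.

```bash
python3 -c "
from plant import r
print(r.finish_job())"
```

```text
the job is handed in; nothing more can be done
None
```

The job is handed in, after about 56 s of robot time: I prised the cover open with the scraper and laid it back on its mat, poured all four tablets (two loose, two already in the cup) into the dispenser, stood the cup upright within 1 mm of the coaster's middle, and shut the cover fully; the final camera check showed no loose tablets and the soap bar and brush unmoved.

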